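# Put the bonding tools back on their outlines

### The job

Clear up the bonding bench: put the red-handled lifter, the bonding head and the camera each upright in the middle of its own matching outline (red, yellow and blue), the lifter and the head lined up with theirs, either way round; the screw tub now standing on the yellow outline belongs on its own green-ringed coaster. Set the delicate camera down rather than dropping it, and leave the phone and the flux jar where they are.

Things in the scene. Friction and masses are not known exactly. Their poses are not given: they have to be found in the camera images.
- lifter: Loose glass lifter: two round black rubber cups (diameter 42 mm, centres 31 mm either side of the middle) joined by a red handle bar, 100 mm long, 22 mm wide, its top 54 mm and its underside 34 mm above the bench; about 160 g. Origin: middle of its underside, on the bench; x runs along the handle, z up. Can be taken from above across the red bar.
- head: Loose bonding head: grey metal block 84 mm long, 36 mm wide, 26 mm high with two yellow bands round it and a thin dark steel blade (72 x 6 mm) on top, 40 mm high in all; about 300 g. Origin: centre of its underside; x along its length, z up.
- camera: Loose alignment camera standing upright: black cylinder, diameter 44 mm to a height of 50 mm, then a lens barrel of diameter 34 mm to 62 mm, with a blue band round its side and a blue ring round the lens on top; about 180 g. Delicate. Origin: centre of its underside, z up (round: yaw does not matter).
- tub: Loose round screw tub with pale body and green lid, closed, diameter 58 mm at the lid (56 mm below), 42 mm high; about 120 g. At the start it stands on the bonding head's yellow outline. Origin: centre of its underside, z up (yaw does not matter).
- pad_lifter: The lifter's place: flat dark vinyl sheet 118 x 66 mm with a red outline of two circles joined by a bar. No thickness to speak of (its surface is bench height, z = 0), fixed. Origin: its centre; x along the bar of the outline, z up.
- pad_head: The bonding head's place: flat dark vinyl sheet 118 x 74 mm with a yellow rectangle outline 102 x 56 mm. At bench height, z = 0, fixed; the tub stands on it at the start. Origin: its centre; x along the rectangle's long side, z up.
- pad_camera: The camera's place: flat dark square vinyl sheet 80 x 80 mm with a blue ring outline (outer diameter 60 mm) and a blue dot in the middle. At bench height, z = 0, fixed. Origin: its centre, z up.
- coaster: The tub's place: flat dark round vinyl disc of diameter 90 mm with a green ring (outer diameter 76 mm). At bench height, z = 0, fixed. Origin: its centre, z up.
- phone: A customer's phone lying screen up, 70 x 146 x 8 mm, loose; leave it where it lies. Origin: centre of its underside; y along its length.
- jar: Small amber flux jar with a white cap standing on the bench among the outlines, diameter 30 mm, 50 mm high, loose; leave it standing where it is. Origin: centre of its underside, z up.
There are look-alikes about, which are no part of the job. What is shaped like the head but orange is not meant. Several things look just like the lifter: the one meant starts farthest to the robot's right.

How it is judged:
By the outcome, as a careful person would: the job done as asked, in the order asked, and still so for the second after the job is handed in, with the robot touching nothing.
It also fails if it takes over 106 s, if anything falls off the work surface, if the arm or the gripper's body presses on something with over 40 N, if the wrist force passes 120 N, or if a joint passes its speed limit or range.

### The arm

A 6-joint arm with a two-finger parallel gripper is mounted at the origin on the work surface. World frame = base frame: x ahead of the robot, y to its left, z up, the work surface at z = 0. Lengths are in m, angles in rad, forces in N, time in s.
With the tool pointing down it reaches from about 0.425 to 0.95 m from the base axis. Payload 3.5 kg.
Tool frame: the origin (TCP) lies midway between the tips of the shut fingers; the grasp point (between the pads) lies 19 mm behind it; z points along the fingers, y is the direction in which the jaws open and shut (so a half turn about z gives the same grasp; the last joint's range is limited). The gripper opens to 85 mm and grips with 20 to 120 N. Pads are 22 mm wide; open, the fingers measure 114 mm over their backs; the gripper's body (76 mm by 85 mm) begins 54 mm behind the grasp point. The pads swing forward as they close: fully open they stand 13 mm farther back than shut.
Start: joints at [-1.257, 0.286, 1.577, -0, 1.279, -0.15], TCP at [0.302, -0.604, 0.231] pointing down, gripper open.
Joint ranges: [-2.77, 2.77], [-0.9, 2.22], [0.21, 2.48], [-1.53, 4.67], [0.24, 2.81], [-2.84, 2.84]. Speed limits (rad/s): [2.79, 2.79, 3.14, 3.14, 3.14, 3.14].

### API

Orientations are given as a unit quaternion [x, y, z, w].
In Python, from plant import ctrl gives the robot as it stands.
- The arm moves only by the tool apply_moves, never from a script. Its argument "moves" is a list that holds one entry, the list of rows, each a list of 7 numbers: the shift along the tool's x, y, z in m, then the turn, a rotation vector about the tool's x, y, z in degrees, then the gripper's target within -1 to 1 (shut at 1, half-way at 0, fully open at -1). In form: [[[tx, ty, tz, ax, ay, az, hand], ...]]. A call has 1 to 12 rows; each row shifts and turns the pose as measured when the row begins, along the tool's axes as they then stand; what a row does not reach is not made up. A row lasts 1/10 s, in which the tool goes at most 50 mm and 8.59 degrees, less where a joint would pass 70% of its speed; a pose out of reach is approached as far as the arm can. A call with a gripper value outside its range is refused whole. The fingers move at their own pace and stop on an object; "force" is the grip in N (left out, the last holds). Time passes only in rows, so rows that do not move let the fingers close. It gives the time, the measured TCP pose, the force and the opening at its end, in the units of the state.
- ctrl.get_state(): the state, without advancing time (a new reading comes with each control period).
- ctrl.read_camera(name): name is "side" or "top" or "wrist"; returns the picture (480x640x3 uint8, red, green, blue); there is no depth.
- ctrl.get_calibration(name): a dict with "camera_matrix" (3x3 intrinsics, pixels), "k1" (the pictures are not rectified: a ray, as slopes to the right and down, at radius r is drawn at 1 + k1 r^2 times it, then the intrinsics apply), "cam_to_world" (4x4, takes a point from camera to world coordinates). Camera axes: x right, y up, looking along -z (the intrinsics and any distortion apply to the point x, -y, -z); pixel columns grow to the right and rows downward; lengths in m; the calibration is good to about 2 mm. A picture is of the moment at which its call begins: read the wrist's pose just before it. get_calibration takes no time and is no camera call; for the wrist camera it gives the pose at the moment of the call.
- ctrl.sign_off(): hands the job in, once; it reports no verdict.
The state is a dict: "time": time; "qpos": joint angles; "dq": joint speeds; "joint_efforts": joint torques, N m; "eef_pos": TCP position; "tcp_rot": TCP orientation; "contact_force": force on the tool from outside, world axes, zero at the start; "wrist_torque": the same for the moment, N m; "opening": opening from 0.0 (shut) to 1.0 (fully open).
Only numpy, scipy, OpenCV 4.12 (cv2) and the standard library are available. Lean on these libraries where they do the work, as an engineer would, in place of code of your own. Each camera call takes 0.05 s, during which the arm holds its last target. There are 200 camera calls.

## Working session

There is one attempt and no reset: what is moved stays moved. The work goes in short steps, Python scripts to look and compute and a tool call to move; the robot and the scene stay as the last step left them, time stands still between calls to the robot, and variables do not carry over. Pictures are saved under pics/ and viewed, about 12 in all and at most 16, crops included, and the job is handed in when it is done.

Besides the shell and the picture viewer there is one more tool, called after ">>>" by a JSON object that holds its "api" and its "payload". apply_moves: Moves the arm, as the interface text tells. Its arguments: {"type":"object","properties":{"moves":{"type":"array","items":{"type":"array","items":{"type":"array","items":{"type":"number"}}}},"force":{"type":"number"}},"required":["moves"]}

```bash
mkdir -p pics; ls; cat > h.py <<'E'
from plant import ctrl
import numpy as np, cv2
from scipy.spatial.transform import Rotation as R
def snap(cam,name,crop=None,scale=1):
    c=ctrl.get_calibration(cam); im=np.asarray(ctrl.read_camera(cam))[:,:,::-1].copy()
    np.savez('pics/%s.npz'%name,im=im,K=c['camera_matrix'],k1=c['k1'],T=c['cam_to_world'])
    cv2.imwrite('pics/%s.png'%name,im); return im
def load(name): return np.load('pics/%s.npz'%name)
def ray(d,u,v):
    K=d['K'];xd=np.array([(u-K[0,2])/K[0,0],(v-K[1,2])/K[1,1]]);x=xd.copy()
    for _ in range(20): x=xd/(1+float(d['k1'])*(x@x))
    T=d['T'];r=T[:3,:3]@np.array([x[0],-x[1],-1.]);return T[:3,3],r
def at(name,u,v,z=0.):
    o,r=ray(load(name),u,v);return o+r*(z-o[2])/r[2]
def proj(name,P):
    d=load(name);P=np.atleast_2d(P);T=d['T'];c=(P-T[:3,3])@T[:3,:3]
    x=np.c_[c[:,0]/-c[:,2],-c[:,1]/-c[:,2]];x=x*(1+float(d['k1'])*(x**2).sum(1))[:,None]
    return x@d['K'][:2,:2].T+d['K'][:2,2]
def tri(obs):
    A=np.zeros((3,3));b=np.zeros(3)
    for n,u,v in obs:
        o,r=ray(load(n),u,v);r=r/np.linalg.norm(r);M=np.eye(3)-np.outer(r,r);A+=M;b+=M@o
    return np.linalg.solve(A,b)
E
python3 - <<'E'
from h import *
for c in('top','side','wrist'):
    snap(c,c+'0'); d=load(c+'0'); print(c,d['K'].tolist(),d['k1'],d['T'].round(3).tolist())
print(ctrl.get_state())
E
```

```text
pics
top [[528.4544796740812, 0.0, 315.56143886646606], [0.0, 528.4544796740812, 240.54498548309098], [0.0, 0.0, 1.0]] -0.05735916138917405 [[-0.084, 0.971, -0.225, 0.281], [-0.996, -0.083, 0.013, 0.015], [-0.006, 0.225, 0.974, 1.044], [0.0, 0.0, 0.0, 1.0]]
side [[533.1936218734849, 0.0, 318.69997217335197], [0.0, 533.1936218734849, 240.99559638253328], [0.0, 0.0, 1.0]] -0.06942359567392477 [[-0.931, 0.216, -0.294, 0.215], [-0.365, -0.564, 0.741, 0.735], [-0.005, 0.797, 0.604, 0.654], [0.0, 0.0, 0.0, 1.0]]
wrist [[397.3042790771143, 0.0, 320.44689818353714], [0.0, 397.3042790771143, 236.3093421622559], [0.0, 0.0, 1.0]] -0.05441255442016883 [[0.448, 0.851, 0.273, 0.371], [-0.894, 0.428, 0.135, -0.569], [-0.002, -0.305, 0.952, 0.373], [0.0, 0.0, 0.0, 1.0]]
{'time': 0.15, 'qpos': array([-1.25698530e+00,  2.87006325e-01,  1.57780466e+00, -2.26707033e-05,
        1.27858239e+00, -1.49961271e-01]), 'dq': array([-0.00069765, -0.00252182, -0.00436699,  0.00105872, -0.00048735,
        0.00024885]), 'joint_efforts': array([ 1.75534395e-03, -4.06606579e+01, -2.93141109e+01, -1.28430552e-04,
        3.97436408e-03,  1.40537651e-06]), 'eef_pos': array([ 0.30183593, -0.60320532,  0.23025501]), 'tcp_rot': array([ 9.73233517e-01,  2.29816690e-01, -8.44947663e-05, -8.96450720e-04]), 'contact_force': array([-0.17533559, -0.10952066, -0.02052379]), 'wrist_torque': array([-0.02406879,  0.00650226,  0.08029712]), 'opening': 0.997584254355937}
```

View pics/top0.png

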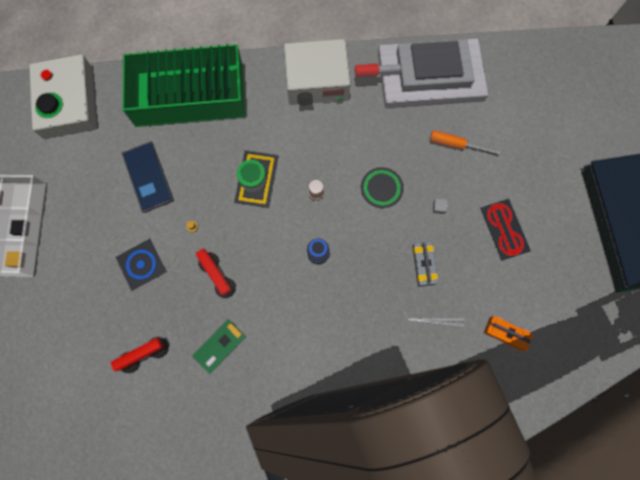

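View pics/side0.png

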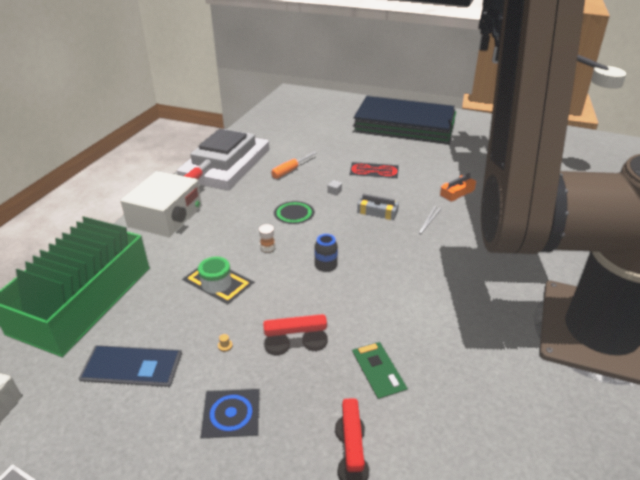

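View pics/wrist0.png

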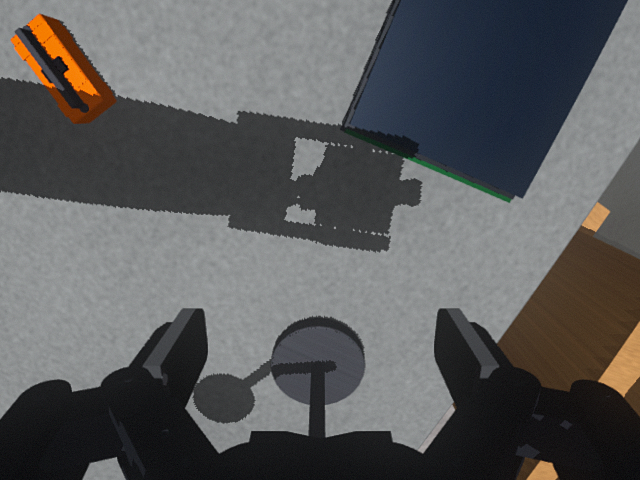

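```bash
python3 - <<'E'
from h import *
for n,u,v,z in [('lifA',215,272,.054),('lifB',138,354,.054),('head',426,263,.026),('orange',508,332,.03),('cam',318,249,.062),('tub',251,173,.042),('padL',506,229,0),('padH',256,179,0),('padC',141,264,0),('coaster',382,187,0),('jar',316,187,.05),('phone',148,176,0)]:
    print(n,at('top0',u,v,z).round(3))
w=cv2.resize(load('side0')['im'],None,fx=1,fy=1)
E
```

```text
lifA [0.465 0.198 0.054]
lifB [0.323 0.347 0.054]
head [ 0.452 -0.211  0.026]
orange [ 0.305 -0.349  0.03 ]
cam [ 0.491 -0.001  0.062]
tub [0.662 0.119 0.042]
padL [ 0.513 -0.39   0.   ]
padH [0.664 0.114 0.   ]
padC [0.503 0.357 0.   ]
coaster [ 0.624 -0.146  0.   ]
jar [ 0.619 -0.008  0.05 ]
phone [0.691 0.341 0.   ]
```

Red lifters seen in the top view: A at (215,272), world y≈+0.20, and B at (138,354), world y≈+0.35. The right is −y, so A fits so far. The orange thing at (508,332) is the head look-alike. The arm may be hiding another lifter, so I'll move away and look again before reaching.

>>> {"api": "apply_moves", "payload": {"moves": [[[0.037, -0.025, -0.002, 0, 0, 0, -1], [0.037, -0.025, -0.002, 0, 0, 0, -1], [0.037, -0.025, -0.002, 0, 0, 0, -1], [0.037, -0.025, -0.002, 0, 0, 0, -1], [0.037, -0.025, -0.002, 0, 0, 0, -1], [0.037, -0.025, -0.002, 0, 0, 0, -1], [0.037, -0.025, -0.002, 0, 0, 0, -1], [0.037, -0.025, -0.002, 0, 0, 0, -1], [0.037, -0.025, -0.002, 0, 0, 0, -1]]]}}

```text
time: 1.05
eef_pos: [0.502, -0.2445, 0.2446]
tcp_rot: [0.975, 0.224, -0.001, -0.004]
contact_force: [0.2, -0.5, -0.1]
opening: 1.001
```

>>> {"api": "apply_moves", "payload": {"moves": [[[0.017, -0.042, 0, 0, 0, 0, -1], [0.017, -0.042, 0, 0, 0, 0, -1], [0.017, -0.042, 0, 0, 0, 0, -1], [0.017, -0.042, 0, 0, 0, 0, -1], [0.017, -0.042, 0, 0, 0, 0, -1], [0.017, -0.042, 0, 0, 0, 0, -1], [0.017, -0.042, 0, 0, 0, 0, -1], [0.017, -0.042, 0, 0, 0, 0, -1], [0.017, -0.042, 0, 0, 0, 0, -1], [0.017, -0.042, 0, 0, 0, 0, -1]]]}}

```text
time: 2.05
eef_pos: [0.4679, 0.2259, 0.2463]
tcp_rot: [0.975, 0.224, -0.0, -0.004]
contact_force: [0.7, -0.3, 0.3]
opening: 1.002
```

```bash
python3 - <<'E'
from h import *
for c in('top','side','wrist'): snap(c,c+'1')
s=ctrl.get_state(); print(s['time'],s['eef_pos'],s['tcp_rot'],s['qpos'])
a=cv2.resize(load('top1')['im'],(400,300));b=cv2.resize(load('side1')['im'],(400,300));c=cv2.resize(load('wrist1')['im'],(400,300))
cv2.imwrite('pics/m1.png',np.vstack([np.hstack([a,b]),np.hstack([c,cv2.resize(load('top1')['im'][100:400,350:],(400,300))*1])]))
E
```

```text
2.2 [0.46770923 0.22634515 0.24598443] [ 9.74041313e-01  2.26336700e-01 -9.39283576e-04 -3.78628564e-03] [ 0.25156566 -0.07179318  1.93892483  0.00795708  1.27617186  1.36341108]
```

View pics/m1.png

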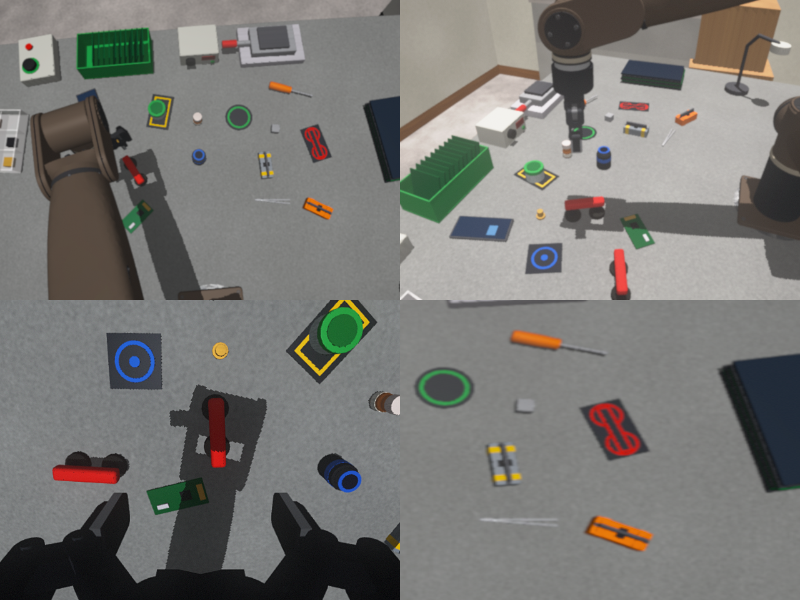

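Two lifters only; nothing else red stands further right now that the arm has cleared (the top crop shows just the red outline). A, at wrist pixel (345,215) of the full frame, has the lower y and is the one. B, on the left at (138,755/…)→(136,755), stays. Measuring next, with an enlarged crop.

```bash
cat >> h.py <<'E'
def mask(name,lo,hi,roi):
    im=load(name)['im'];h=cv2.cvtColor(im,cv2.COLOR_BGR2HSV);m=np.zeros(h.shape[:2],np.uint8)
    m[:]=cv2.inRange(h,np.array([max(lo[0],0),lo[1],lo[2]]),np.array(hi))
    if lo[0]<0: m|=cv2.inRange(h,np.array([180+lo[0],lo[1],lo[2]]),np.array([180,hi[1],hi[2]]))
    k=np.zeros_like(m);x0,y0,x1,y1=[int(a) for a in roi];k[y0:y1,x0:x1]=255;m&=k;return m
def rect(name,m,z):
    "min-area rectangle of mask on plane z: centre, size, yaw of long side (deg)"
    v,u=np.nonzero(m);P=np.array([at(name,a,b,z)[:2] for a,b in zip(u,v)])
    (c,s,a)=cv2.minAreaRect((P*1000).astype(np.float32))
    if s[0]<s[1]: a+=90; s=s[::-1]
    a=(a+90)%180-90
    return np.round(c,1),np.round(s,1),round(a,1),np.round((u.mean(),v.mean()),1),np.round(P.mean(0)*1000,1)
RED=((-8,130,40),(8,255,255));YEL=((18,120,90),(35,255,255));BLU=((105,130,60),(125,255,255));GRN=((50,110,50),(80,255,255))
def toolmove(dst,yaw):
    s=ctrl.get_state();Rt=R.from_quat(s['tcp_rot']);X=Rt.as_matrix()[:,0];cy=np.degrees(np.arctan2(X[1],X[0]))
    dy=(yaw-cy+90)%180-90
    Rn=np.array([[np.cos(np.radians(cy+dy)),np.sin(np.radians(cy+dy)),0],[np.sin(np.radians(cy+dy)),-np.cos(np.radians(cy+dy)),0],[0,0,-1]])
    d=np.array(dst)-s['eef_pos'];rv=(Rt.inv()*R.from_matrix(Rn)).as_rotvec(degrees=True)
    print('t%.2f'%s['time'],'pos',s['eef_pos'].round(4),'yaw %.1f'%cy,'rotvec',rv.round(2),'| shift now',(Rt.as_matrix().T@d).round(4),'| shift after turn',(Rn.T@d).round(4),'q6 %.2f'%s['qpos'][5])
E
python3 - <<'E'
from h import *
m=mask('wrist1',*RED,(290,130,400,290)); print('lifA w',rect('wrist1',m,.054))
m0=mask('top0',*RED,(190,240,240,300)); r=rect('top0',m0,.054); print('lifA t',r)
w=rect('wrist1',m,.054)[3]; print('tri',tri([('wrist1',*w),('top0',*r[3])]))
m1=mask('side0',*RED,(255,310,332,340)); rs=rect('side0',m1,.054);print(rs, 'tri3',tri([('wrist1',*w),('top0',*r[3]),('side0',*rs[3])]))
m=mask('top0',*RED,(475,190,535,265)); print('padL',rect('top0',m,0))
ms=mask('side0',*RED,(340,155,405,182)); print('padLs',rect('side0',ms,0)); print('tri',tri([('top0',*rect('top0',m,0)[3]),('side0',*rect('side0',ms,0)[3])]))
d=load('wrist1')['im']; cv2.imwrite('pics/c1.png',cv2.resize(d[100:320,40:420],None,fx=2,fy=2))
E
```

```text
lifA w (array([467.9, 204.6]), array([99.8, 22. ]), 29.9, array([347.4, 211.5]), array([469.7, 205.7]))
lifA t (array([466.1, 201.8]), array([100.7,  24.3]), 29.5, array([213. , 271.7]), array([465.5, 201.4]))
tri [0.46777947 0.20379566 0.04118586]
(array([462.9, 211.1]), array([96.5, 32.1]), 30.0, array([294.5, 324.5]), array([463.8, 211.1])) tri3 [0.4677816  0.20353401 0.04421996]
padL (array([ 513.7, -388. ]), array([113.3,  53.1]), 12.9, array([505.2, 229.1]), array([ 513.2, -388.4]))
padLs (array([ 512.5, -388.1]), array([109.3,  45.1]), 12.9, array([374.5, 170.1]), array([ 510.3, -386.7]))
tri [ 0.51203552 -0.38891216 -0.00119282]
```

View pics/c1.png

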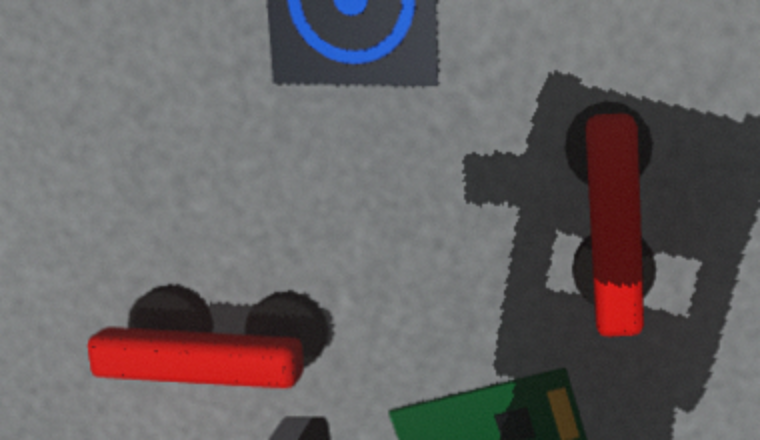

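The crop shows A (right, under the arm's shadow, bar centre near (613,220)) and B (left, (195,355)). A is the lifter meant: centre (0.4675, 0.204), yaw 30°.

```bash
python3 - <<'E'
from h import *
toolmove((.4675,.204,.023),30)
E
```

```text
t2.20 pos [0.4677 0.2263 0.246 ] yaw 26.2 rotvec [-0.45 -0.01 -3.84] | shift now [-0.01    0.0217  0.2228] | shift after turn [-0.0114  0.0192  0.223 ] q6 1.36
```

>>> {"api": "apply_moves", "payload": {"moves": [[[-0.01, 0.022, 0, -0.45, 0, -3.84, -1], [0, 0, 0.04, 0, 0, 0, -1], [0, 0, 0.04, 0, 0, 0, -1], [0, 0, 0.04, 0, 0, 0, -1]]]}}

```text
time: 2.6
eef_pos: [0.475, 0.1991, 0.1305]
tcp_rot: [0.966, 0.26, 0.009, 0.002]
contact_force: [0.5, 0.0, -0.6]
opening: 0.997
```

```bash
python3 - <<'E'
from h import *
toolmove((.4675,.204,.023),30)
snap('wrist','wrist2')
m=mask('wrist2',*RED,(200,0,450,420)); print(rect('wrist2',m,.054))
E
```

```text
t2.60 pos [0.475  0.1991 0.1305] yaw 30.1 rotvec [ 0.48 -0.92  0.09] | shift now [-0.0058 -0.0089  0.1074] | shift after turn [-0.0041 -0.008   0.1075] q6 1.25
(array([468.7, 204.7]), array([99.3, 21.8]), 29.9, array([305.9, 248.1]), array([471. , 205.9]))
```

>>> {"api": "apply_moves", "payload": {"moves": [[[-0.005, -0.0085, 0.03, 0.5, -0.9, 0, -1], [0, 0, 0.03, 0, 0, 0, -1]]]}}

```text
time: 2.85
eef_pos: [0.4626, 0.2002, 0.0631]
tcp_rot: [0.966, 0.258, -0.006, -0.0]
contact_force: [0.5, 0.0, 0.0]
opening: 1.005
```

```bash
python3 - <<'E'
from h import *
toolmove((.468,.2045,.023),30)
E
```

```text
t2.85 pos [0.4626 0.2002 0.0631] yaw 29.8 rotvec [-0.21  0.66 -0.15] | shift now [ 0.0072 -0.0009  0.04  ] | shift after turn [ 0.0068 -0.001   0.0401] q6 1.26
```

>>> {"api": "apply_moves", "payload": {"moves": [[[0.007, -0.001, 0.013, -0.2, 0.6, 0, -1], [0, 0, 0.014, 0, 0, 0, -1], [0, 0, 0.013, 0, 0, 0, -1], [0, 0, 0, 0, 0, 0, 1], [0, 0, 0, 0, 0, 0, 1], [0, 0, 0, 0, 0, 0, 1], [0, 0, 0, 0, 0, 0, 1], [0, 0, 0, 0, 0, 0, 1]]], "force": 45}}

```text
time: 3.65
eef_pos: [0.4682, 0.2003, 0.0216]
tcp_rot: [0.967, 0.255, -0.003, 0.0]
contact_force: [-0.2, -0.3, -0.1]
opening: 0.252
```

>>> {"api": "apply_moves", "payload": {"moves": [[[0, 0, 0, 0, 0, 0, 1], [0, 0, 0, 0, 0, 0, 1], [0, 0, -0.01, 0, 0, 0, 1], [0, 0, -0.03, 0, 0, 0, 1], [0, 0, -0.04, 0, 0, 0, 1], [0, 0, -0.04, 0, 0, 0, 1]]]}}

```text
time: 4.25
eef_pos: [0.4631, 0.1995, 0.1396]
tcp_rot: [0.967, 0.255, -0.011, 0.0]
contact_force: [1.0, 0.3, -1.8]
opening: 0.25
```

```bash
python3 - <<'E'
from h import *
s=ctrl.get_state();print(s['opening'],s['contact_force'])
toolmove((.513,-.388,.15),15)
E
```

```text
0.24975063585871168 [ 0.97070187  0.27515693 -1.84529104]
t4.25 pos [0.4631 0.1995 0.1396] yaw 29.6 rotvec [-0.14  1.25 14.58] | shift now [-0.2468  0.5355 -0.0079] | shift after turn [-0.1039  0.5804 -0.0104] q6 1.26
```

>>> {"api": "apply_moves", "payload": {"moves": [[[-0.0185, 0.041, -0.005, 0, 0, 0, 1], [-0.0185, 0.041, -0.005, 0, 1.2, 0, 1], [-0.0185, 0.041, -0.005, 0, 0, 0, 1], [-0.0185, 0.041, -0.005, 0, 0, 0, 1], [-0.0185, 0.041, 0, 0, 0, 0, 1], [-0.0185, 0.041, 0, 0, 0, 0, 1], [-0.0185, 0.041, 0, 0, 0, 0, 1], [-0.0185, 0.041, 0, 0, 0, 0, 1], [-0.0185, 0.041, 0, 0, 0, 0, 1], [0, 0, 0, 0, 0, 0, 1]]]}}

```text
time: 5.25
eef_pos: [0.5089, -0.2169, 0.178]
tcp_rot: [0.966, 0.259, 0.013, 0.003]
contact_force: [-0.9, 0.3, -0.9]
opening: 0.253
```

```bash
python3 - <<'E'
from h import *
s=ctrl.get_state();print(s['opening'],s['contact_force'])
snap('wrist','wrist3');
toolmove((.513,-.388,.15),15)
E
```

```text
0.25325610188601366 [-0.88612458  0.31319393 -0.91238871]
t5.30 pos [ 0.5086 -0.2146  0.1777] yaw 30.1 rotvec [ 0.39 -1.48 15.12] | shift now [-0.0839  0.1519  0.0271] | shift after turn [-0.0407  0.1687  0.0277] q6 0.45
```

View pics/wrist3.png

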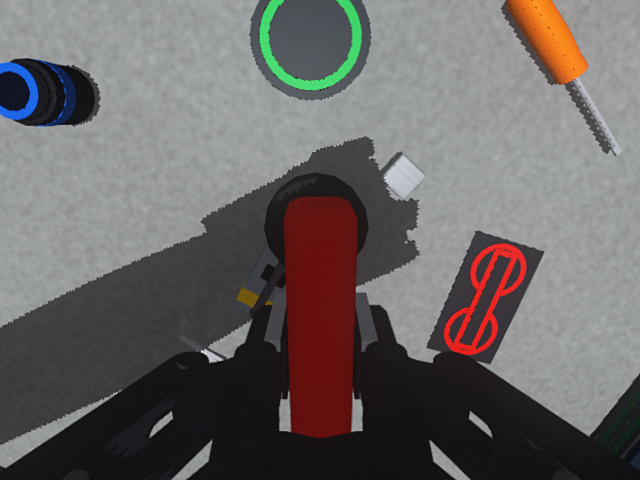

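Image shows the lifter held straight between the fingers, the red outline at about (485,299), the coaster at (312,33) and the camera at (35,92).

```bash
python3 - <<'E'
from h import *
def pca(name,m,z):
    v,u=np.nonzero(m);P=np.array([at(name,a,b,z)[:2] for a,b in zip(u,v)])*1000
    h=cv2.convexHull(P.astype(np.float32))[:,0]; mm=cv2.moments(h.astype(np.float32)); c=np.array([mm['m10'],mm['m01']])/mm['m00']
    w,V=np.linalg.eigh(np.cov(P.T));a=V[:,1];yaw=np.degrees(np.arctan2(a[1],a[0]));t=(P-P.mean(0))@V
    return 'hullc',c.round(1),'mean',P.mean(0).round(1),'yaw',round((yaw+90)%180-90,1),'ext',np.ptp(t,axis=0).round(1)
for n,r in (('wrist3',(430,235,540,370)),('top0',(475,190,535,265)),('side0',(340,155,405,182))):
    print(n,pca(n,mask(n,*RED,r),0))
# sheet
im=load('wrist3')['im'].astype(int).sum(2); m=mask('wrist3',(0,0,0),(180,255,110),(420,222,550,372))
m|=mask('wrist3',*RED,(430,235,540,370)); cs,_=cv2.findContours(m,0,2);c=max(cs,key=cv2.contourArea);mm=np.zeros_like(m);cv2.drawContours(mm,[c],-1,255,-1);print('sheet',rect('wrist3',mm,0))
# held lifter: bar in tool frame
s=ctrl.get_state();M=R.from_quat(s['tcp_rot']).as_matrix()
for z in (s['eef_pos'][2]+.03,):
    m=mask('wrist3',*RED,(250,180,390,440));v,u=np.nonzero(m)
    P=np.array([at('wrist3',a,b,z) for a,b in zip(u,v)]);q=(P-s['eef_pos'])@M;print('bar tool xy min/max mm',(q.min(0)*1000).round(1),(q.max(0)*1000).round(1))
    Pt=q[:,:2];top=Pt[Pt[:,0]>.02];b=[ (top[np.abs(top[:,0]-x)<.002,1].mean()*1000).round(2) for x in(.025,.035,.043)];print(b)
E
```

```text
wrist3 ('hullc', array([ 512.4, -388.1]), 'mean', array([ 515. , -387.3]), 'yaw', np.float64(13.5), 'ext', array([ 51.3, 113.1]))
top0 ('hullc', array([ 513.7, -388. ]), 'mean', array([ 513.2, -388.4]), 'yaw', np.float64(12.6), 'ext', array([ 53.4, 113.3]))
side0 ('hullc', array([ 512.8, -388.6]), 'mean', array([ 510.3, -386.7]), 'yaw', np.float64(13.6), 'ext', array([ 46. , 109.2]))
sheet (array([ 501.5, -390.3]), array([144.3,  71.3]), 15.4, array([481. , 303.7]), array([ 508.3, -387.7]))
bar tool xy min/max mm [-35.4  -9.  -30.9] [ 52.   13.2 -28.7]
[np.float64(2.05), np.float64(2.25), np.float64(2.11)]
```

>>> {"api": "apply_moves", "payload": {"moves": [[[0, 0, 0, 0.2, -0.7, 8.4, 1], [0, 0, 0, 0.2, -0.7, 8.4, 1], [-0.015, 0.042, 0, 0, 0, 0, 1], [-0.015, 0.042, 0.015, 0, 0, 0, 1], [-0.015, 0.042, 0.015, 0, 0, 0, 1], [0, 0, 0, 0, 0, 0, 1]]]}}

```text
time: 5.9
eef_pos: [0.4934, -0.3423, 0.1485]
tcp_rot: [0.993, 0.116, 0.001, -0.002]
contact_force: [-0.1, 0.7, -2.1]
opening: 0.249
```

```bash
python3 - <<'E'
from h import *
toolmove((.511,-.388,.05),13.2)
E
```

```text
t5.90 pos [ 0.4934 -0.3423  0.1485] yaw 13.3 rotvec [-0.21 -0.1   0.11] | shift now [0.0065 0.0488 0.0983] | shift after turn [0.0067 0.0485 0.0985] q6 0.56
```

>>> {"api": "apply_moves", "payload": {"moves": [[[0.003, 0.024, 0.03, -0.2, -0.1, 0, 1], [0.0035, 0.0245, 0.03, 0, 0, 0, 1], [0, 0, 0.03, 0, 0, 0, 1], [0, 0, 0, 0, 0, 0, 1]]]}}

```text
time: 6.3
eef_pos: [0.5138, -0.384, 0.0589]
tcp_rot: [0.993, 0.117, 0.001, -0.001]
contact_force: [-0.8, 0.4, -2.3]
opening: 0.252
```

```bash
python3 - <<'E'
from h import *
toolmove((.511,-.388,.0225),13.2)
E
```

```text
t6.30 pos [ 0.5138 -0.384   0.0589] yaw 13.5 rotvec [-0.06 -0.12  0.28] | shift now [-0.0037  0.0033  0.0364] | shift after turn [-0.0036  0.0033  0.0364] q6 0.53
```

>>> {"api": "apply_moves", "payload": {"moves": [[[-0.004, 0.003, 0.012, 0, 0, 0.3, 1], [0, 0, 0.01, 0, 0, 0, 1], [0, 0, 0.008, 0, 0, 0, 1], [0, 0, 0, 0, 0, 0, 1]]]}}

```text
time: 6.7
eef_pos: [0.513, -0.3857, 0.0317]
tcp_rot: [0.993, 0.116, 0.003, 0.001]
contact_force: [-1.5, -0.4, -1.2]
opening: 0.253
```

```bash
python3 - <<'E'
from h import *
toolmove((.511,-.388,.0222),13.2)
E
```

```text
t6.70 pos [ 0.513  -0.3857  0.0317] yaw 13.4 rotvec [ 0.15 -0.29  0.17] | shift now [-0.0025  0.0017  0.0095] | shift after turn [-0.0025  0.0017  0.0095] q6 0.53
```

>>> {"api": "apply_moves", "payload": {"moves": [[[-0.003, 0.002, 0.005, 0, 0, 0, 1], [-0.0005, 0.0005, 0.004, 0, 0, 0, 1], [0, 0, 0.001, 0, 0, 0, 1]]]}}

```text
time: 7.0
eef_pos: [0.5112, -0.3901, 0.0233]
tcp_rot: [0.993, 0.117, 0.004, 0.003]
contact_force: [-0.2, 0.5, -2.0]
opening: 0.254
```

```bash
python3 - <<'E'
from h import *
toolmove((.511,-.388,.0222),13.2); print(ctrl.get_state()['contact_force'])
E
```

```text
t7.00 pos [ 0.5112 -0.3901  0.0233] yaw 13.4 rotvec [ 0.35 -0.4   0.19] | shift now [ 0.0003 -0.002   0.001 ] | shift after turn [ 0.0003 -0.002   0.0011] q6 0.52
[-0.23754122  0.49838179 -1.99701066]
```

>>> {"api": "apply_moves", "payload": {"moves": [[[0, -0.0015, 0.0015, 0.3, -0.4, 0, 1], [0, 0, 0.0005, 0, 0, 0, 1], [0, 0, 0, 0, 0, 0, -0.3], [0, 0, 0, 0, 0, 0, -0.3], [0, 0, 0, 0, 0, 0, -0.3], [0, 0, 0, 0, 0, 0, -0.3], [0, 0, -0.02, 0, 0, 0, -1], [0, 0, -0.05, 0, 0, 0, -1], [0, 0, -0.05, 0, 0, 0, -1], [0, 0, -0.05, 0, 0, 0, -1], [0, 0, -0.03, 0, 0, 0, -1]]]}}

```text
time: 8.1
eef_pos: [0.5088, -0.3866, 0.222]
tcp_rot: [0.993, 0.116, -0.004, -0.004]
contact_force: [-0.6, 0.4, -0.0]
opening: 1.002
```

```bash
python3 - <<'E'
from h import *
toolmove((.511,-.388,.0222),13.2);snap('wrist','wrist4')
m=mask('wrist4',(-8,180,60),(8,255,255),(150,50,500,440))
cv2.imwrite('pics/c4.png',np.hstack([load('wrist4')['im'],cv2.merge([m]*3)])[50:440,100:])
cs,_=cv2.findContours(m,0,2)
for c in cs:
    if cv2.contourArea(c)>100:
        k=np.zeros_like(m);cv2.drawContours(k,[c],-1,255,-1);k&=m;print(cv2.contourArea(c),rect('wrist4',k,.054),rect('wrist4',k,0)[:3])
cv2.imwrite('pics/c4.png',load('wrist4')['im'])
E
```

```text
t8.10 pos [ 0.5088 -0.3866  0.222 ] yaw 13.4 rotvec [-0.56  0.37  0.16] | shift now [0.0031 0.0038 0.1997] | shift after turn [0.0018 0.0018 0.1998] q6 0.53
3657.5 (array([ 517.3, -386.1]), array([107.3,  41.8]), 13.3, array([323.8, 195.4]), array([ 518.8, -385.6])) (array([ 505.5, -388.8]), array([126. ,  49.1]), 13.3)
```

View pics/c4.png

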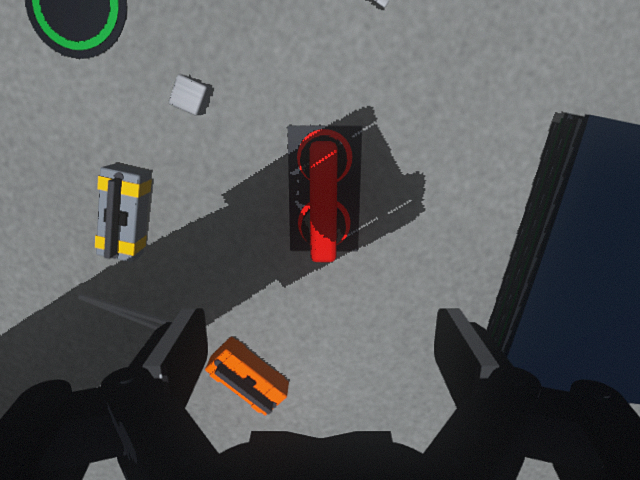

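```bash
python3 - <<'E'
from h import *
m=mask('wrist4',(-8,190,60),(8,255,255),(150,50,500,440));im=load('wrist4')['im']
for r in range(136,146): print(r,im[r,318:330:4].tolist())
for r in (175,190,240,250):
    h=cv2.cvtColor(im,cv2.COLOR_BGR2HSV)[r,295:355]; xs=np.nonzero(((h[:,0]<8)|(h[:,0]>172))&(h[:,1]>180)&(h[:,2]>60))[0]+295; print(r,xs.min(),xs.max(), [at('wrist4',x,r,.054).round(4).tolist() for x in (xs.min(),xs.max())])
print('far end',at('wrist4',323,141,.054),'near',at('wrist4',324,262,.054), at('wrist4',324,250,.054))
c=[at('wrist4',*p,0) for p in((288,125),(361,127),(357,250),(291,250))]
for p in c: print(p.round(4))
print(np.mean(c,0))
# predicted bar corners for lifter at pad centre
a=np.radians(13.3);Rz=np.array([[np.cos(a),-np.sin(a)],[np.sin(a),np.cos(a)]])
for ctr in((.513,-.388),):
  P=[np.r_[Rz@np.array(q)+ctr,.054] for q in((.05,.011),(.05,-.011),(-.05,-.011),(-.05,.011))];print(proj('wrist4',P).round(1).tolist())
  P=[np.r_[Rz@np.array(q)+ctr,0] for q in((.059,.033),(.059,-.033),(-.059,-.033),(-.059,.033))];print(proj('wrist4',P).round(1).tolist())
E
```

```text
136 [[24, 24, 62], [25, 24, 24], [29, 28, 28]]
137 [[28, 28, 32], [31, 28, 29], [24, 26, 24]]
138 [[30, 30, 30], [28, 26, 27], [24, 24, 23]]
139 [[28, 27, 26], [27, 27, 24], [25, 27, 28]]
140 [[24, 22, 25], [24, 24, 26], [25, 25, 29]]
141 [[25, 24, 76], [26, 20, 75], [19, 19, 72]]
142 [[22, 23, 83], [22, 24, 84], [19, 23, 83]]
143 [[25, 23, 85], [24, 26, 86], [23, 23, 86]]
144 [[23, 22, 87], [22, 22, 87], [20, 18, 87]]
145 [[21, 23, 90], [26, 28, 92], [26, 26, 91]]
175 304 344 [[0.5318, -0.3666, 0.054], [0.5391, -0.397, 0.054]]
190 310 336 [[0.5213, -0.3738, 0.054], [0.5261, -0.3938, 0.054]]
240 310 342 [[0.4806, -0.3832, 0.054], [0.4868, -0.4088, 0.054]]
250 311 335 [[0.4722, -0.386, 0.054], [0.4769, -0.4053, 0.054]]
far end [ 0.5606104  -0.37495731  0.054     ] near [ 0.4643529  -0.39898786  0.054     ] [ 0.47476469 -0.39647213  0.054     ]
[ 0.5627 -0.3423  0.    ]
[ 0.5761 -0.4057  0.    ]
[ 0.4631 -0.4323  0.    ]
[ 0.448  -0.3698  0.    ]
[ 0.51248673 -0.38754642  0.        ]
[[310.9, 140.1], [339.7, 140.2], [337.7, 262.2], [311.5, 262.1]]
[[288.0, 124.9], [362.4, 125.1], [358.4, 250.3], [290.7, 249.9]]
```

The lifter bar is within about 1 mm of the pad centre and parallel to the outline: predicted corners (311,140),(340,140),(338,262),(312,262) match those seen. Next is the tub.

>>> {"api": "apply_moves", "payload": {"moves": [[[0.02, -0.041, 0, -0.5, 0.4, 0, -1], [0.02, -0.041, 0, 0, 0, 0, -1], [0.02, -0.041, 0, 0, 0, 0, -1], [0.02, -0.041, 0, 0, 0, 0, -1], [0, 0, 0, 0, 0, 0, -1]]]}}

```text
time: 8.65
eef_pos: [0.553, -0.208, 0.2323]
tcp_rot: [0.993, 0.114, 0.007, 0.007]
contact_force: [0.0, 0.2, 0.8]
opening: 1.001
```

```bash
python3 - <<'E'
from h import *
snap('wrist','wrist5');toolmove((.66,.115,.2),13.4)
E
```

```text
t8.70 pos [ 0.5528 -0.2101  0.2324] yaw 13.0 rotvec [ 1.01 -0.72 -0.4 ] | shift now [ 0.1772 -0.2932  0.0295] | shift after turn [ 0.1796 -0.2914  0.0324] q6 0.81
```

>>> {"api": "apply_moves", "payload": {"moves": [[[0.022, -0.042, 0, 0, 0, 0, -1], [0.022, -0.042, 0, 0, 0, 0, -1], [0.022, -0.042, 0, 0, 0, 0, -1], [0.022, -0.042, 0, 0, 0, 0, -1], [0.022, -0.042, 0, 0, 0, 0, -1], [0.022, -0.042, 0, 0, 0, 0, -1], [0.022, -0.042, 0, 0, 0, 0, -1], [0, 0, 0, 0, 0, 0, -1]]]}}

```text
time: 9.5
eef_pos: [0.6434, 0.1102, 0.2274]
tcp_rot: [0.994, 0.106, 0.009, 0.011]
contact_force: [-0.3, -0.1, -0.2]
opening: 0.998
```

```bash
python3 - <<'E'
from h import *
snap('wrist','wrist6');toolmove((.66,.119,.2),13.4)
cv2.imwrite('pics/m2.png',np.hstack([cv2.resize(load(n)['im'],(400,300)) for n in('wrist5','wrist6')]))
E
```

```text
t9.55 pos [0.6431 0.1078 0.2272] yaw 12.1 rotvec [ 1.44 -0.77 -1.31] | shift now [ 0.0185 -0.0081  0.0273] | shift after turn [ 0.019  -0.007   0.0272] q6 1.39
```

View pics/m2.png

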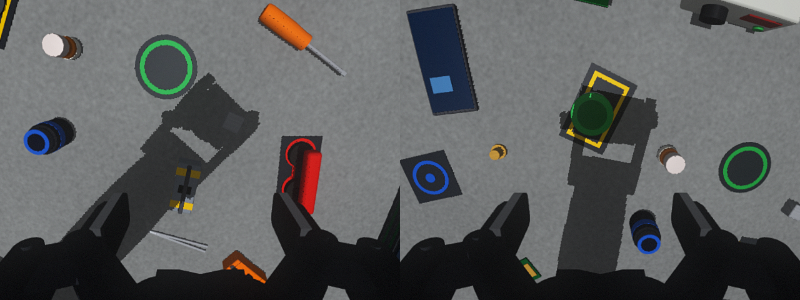

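wrist5 (left half) has the coaster at (166,66) and the head in shadow at (184,188). wrist6 (right half) has the tub on the yellow outline at (592,115), the jar at (671,160), the camera at (646,233) and the blue pad at (430,177).

```bash
cat >> h.py <<'E'
def circ(name,m,z):
    cs,_=cv2.findContours(m,0,1);c=np.vstack(cs)[:,0];h=cv2.convexHull(c)[:,0]
    P=np.array([at(name,a,b,z)[:2] for a,b in h])*1000
    A=np.c_[2*P,np.ones(len(P))];x=np.linalg.lstsq(A,(P**2).sum(1),rcond=None)[0]
    e=cv2.fitEllipse(h.astype(np.float32))[0]
    return x[:2].round(1),'d',round(2*np.sqrt(x[2]+x[0]**2+x[1]**2),1),'px',np.round(e,1)
E
python3 - <<'E'
from h import *
G=((50,110,30),(80,255,255))
a=circ('wrist6',mask('wrist6',*G,(260,140,350,225)),.042);b=circ('top0',mask('top0',*G,(232,155,268,190)),.042);c=circ('side0',mask('side0',*G,(195,250,235,282)),.042)
print('tub',a,b,c,'tri',tri([('wrist6',*a[-1]),('top0',*b[-1]),('side0',*c[-1])]))
a=circ('wrist5',mask('wrist5',*G,(210,50,320,160)),0);b=circ('top0',mask('top0',*G,(355,160,410,212)),0);c=circ('wrist6',mask('wrist6',*G,(500,220,640,310)),0)
print('coaster',a,b,c,'tri',tri([('wrist5',*a[-1]),('top0',*b[-1])]))
Y=((18,110,40),(35,255,255))
print('padH w',rect('wrist6',mask('wrist6',*Y,(250,100,400,250)),0),'t',rect('top0',mask('top0',*Y,(235,150,280,207)),0))
a=circ('wrist6',mask('wrist6',*BLU,(20,245,95,325)),0);b=circ('top0',mask('top0',*BLU,(120,240,165,290)),0);print('padC',a,b,'tri',tri([('wrist6',*a[-1]),('top0',*b[-1])]))
E
```

```text
tub (array([662.9, 121.1]), 'd', np.float64(57.0), 'px', array([306.8, 182.2])) (array([663. , 119.9]), 'd', np.float64(57.3), 'px', array([250.7, 172.8])) (array([660.8, 123.6]), 'd', np.float64(55.1), 'px', array([213.4, 267.3])) tri [0.66333173 0.1206738  0.03869365]
coaster (array([ 622.2, -144.8]), 'd', np.float64(76.5), 'px', array([265.2, 107. ])) (array([ 624.2, -145.6]), 'd', np.float64(76.3), 'px', array([381.7, 187.1])) (array([ 622.2, -146.3]), 'd', np.float64(76.8), 'px', array([551.9, 268.1])) tri [ 0.62307257 -0.14502731  0.00273821]
padH w (array([663.1, 113.6]), array([103.3,  57. ]), -13.5, array([320.9, 171.7]), array([668.2, 109.5])) t (array([665.9, 113.8]), array([106.2,  60.1]), -13.9, array([258.9, 180.1]), array([661.5, 107.9]))
padC (array([500.6, 358.4]), 'd', np.float64(61.1), 'px', array([ 48.6, 283.6])) (array([503.8, 358.6]), 'd', np.float64(62.2), 'px', array([140.3, 264. ])) tri [0.5028255  0.35721969 0.00264379]
```

>>> {"api": "apply_moves", "payload": {"moves": [[[0.022, -0.009, 0.02, 1.4, -0.8, 0, -1], [0, 0, 0.045, 0, 0, 0, -1], [0, 0, 0.045, 0, 0, 0, -1], [0, 0, 0.025, 0, 0, 0, -1], [0, 0, 0, 0, 0, 0, -1]]]}}

```text
time: 10.05
eef_pos: [0.6677, 0.1108, 0.0906]
tcp_rot: [0.995, 0.101, 0.003, 0.002]
contact_force: [0.0, 0.3, 0.1]
opening: 1.0
```

```bash
python3 - <<'E'
from h import *
toolmove((.663,.1207,.016),12)
E
```

```text
t10.05 pos [0.6677 0.1108 0.0906] yaw 11.6 rotvec [ 0.26 -0.27 -0.38] | shift now [-0.003  -0.011   0.0745] | shift after turn [-0.0026 -0.0107  0.0746] q6 1.39
```

>>> {"api": "apply_moves", "payload": {"moves": [[[-0.003, -0.011, 0.01, 0.3, -0.3, 0, -1], [0, 0, 0.01, 0, 0, 0, -1], [0, 0, 0, 0, 0, 0, -1]]]}}

```text
time: 10.35
eef_pos: [0.6643, 0.1181, 0.0722]
tcp_rot: [0.995, 0.099, 0.001, -0.0]
contact_force: [0.1, 1.2, -0.2]
opening: 1.002
```

```bash
python3 - <<'E'
from h import *
toolmove((.663,.1207,.016),12)
E
```

```text
t10.35 pos [0.6643 0.1181 0.0722] yaw 11.4 rotvec [ 0.   -0.16 -0.62] | shift now [-0.0009 -0.0028  0.0561] | shift after turn [-0.0007 -0.0028  0.0562] q6 1.40
```

>>> {"api": "apply_moves", "payload": {"moves": [[[-0.001, -0.003, 0.015, 0, 0, 0, -1], [0, 0, 0.015, 0, 0, 0, -1], [0, 0, 0.015, 0, 0, 0, -1], [0, 0, 0.011, 0, 0, 0, -1], [0, 0, 0, 0, 0, 0, 1], [0, 0, 0, 0, 0, 0, 1], [0, 0, 0, 0, 0, 0, 1], [0, 0, 0, 0, 0, 0, 1], [0, 0, 0, 0, 0, 0, 1]]], "force": 40}}

```text
time: 11.25
eef_pos: [0.6651, 0.1216, 0.0144]
tcp_rot: [0.995, 0.1, 0.004, 0.0]
contact_force: [0.4, 0.3, -1.4]
opening: 0.662
```

>>> {"api": "apply_moves", "payload": {"moves": [[[0, 0, -0.01, 0, 0, 0, 1], [0, 0, -0.03, 0, 0, 0, 1], [0, 0, -0.045, 0, 0, 0, 1], [0, 0, -0.045, 0, 0, 0, 1], [0, 0, 0, 0, 0, 0, 1]]]}}

```text
time: 11.75
eef_pos: [0.6628, 0.1214, 0.1496]
tcp_rot: [0.995, 0.1, 0.002, 0.0]
contact_force: [1.6, 0.5, -0.3]
opening: 0.663
```

```bash
python3 - <<'E'
from h import *
toolmove((.623,-.1455,.14),12);print(ctrl.get_state()['contact_force'])
E
```

```text
t11.75 pos [0.6628 0.1214 0.1496] yaw 11.4 rotvec [ 0.05 -0.28 -0.56] | shift now [-0.092   0.2537  0.0094] | shift after turn [-0.0945  0.2528  0.0096] q6 1.40
[ 1.57345806  0.51005052 -0.28435126]
```

>>> {"api": "apply_moves", "payload": {"moves": [[[-0.014, 0.04, 0, 0, 0, 0, 1], [-0.014, 0.04, 0, 0, 0, 0, 1], [-0.014, 0.04, 0, 0, 0, 0, 1], [-0.014, 0.04, 0, 0, 0, 0, 1], [-0.014, 0.04, 0, 0, 0, 0, 1], [-0.014, 0.04, 0, 0, 0, 0, 1], [0, 0, 0.03, 0, 0, 0, 1], [0, 0, 0.03, 0, 0, 0, 1], [0, 0, 0, 0, 0, 0, 1]]]}}

```text
time: 12.65
eef_pos: [0.6286, -0.1402, 0.0941]
tcp_rot: [0.995, 0.101, 0.008, 0.002]
contact_force: [-1.4, 0.0, -1.3]
opening: 0.662
```

```bash
python3 - <<'E'
from h import *
toolmove((.624,-.1455,.016),12);print(ctrl.get_state()['opening'])
E
```

```text
t12.65 pos [ 0.6286 -0.1402  0.0941] yaw 11.5 rotvec [ 0.29 -0.87 -0.45] | shift now [-0.0068  0.0039  0.078 ] | shift after turn [-0.0056  0.0042  0.0781] q6 0.99
0.6624512495079818
```

>>> {"api": "apply_moves", "payload": {"moves": [[[-0.006, 0.004, 0.02, 0.2, -0.8, 0, 1], [0, 0, 0.02, 0, 0, 0, 1], [0, 0, 0.015, 0, 0, 0, 1], [0, 0, 0, 0, 0, 0, 1]]]}}

```text
time: 13.05
eef_pos: [0.6244, -0.1457, 0.0383]
tcp_rot: [0.995, 0.101, 0.001, 0.001]
contact_force: [-0.4, -0.0, -1.5]
opening: 0.661
```

```bash
python3 - <<'E'
from h import *
toolmove((.624,-.1455,.015),12);print(ctrl.get_state()['opening'])
E
```

```text
t13.05 pos [ 0.6244 -0.1457  0.0383] yaw 11.6 rotvec [ 0.17 -0.09 -0.35] | shift now [-0.0004 -0.0003  0.0233] | shift after turn [-0.0004 -0.0002  0.0233] q6 0.98
0.6610366021600261
```

>>> {"api": "apply_moves", "payload": {"moves": [[[0, 0, 0.01, 0, 0, 0, 1], [0, 0, 0.009, 0, 0, 0, 1], [0, 0, 0.004, 0, 0, 0, 1], [0, 0, 0.0015, 0, 0, 0, 1], [0, 0, 0, 0, 0, 0, 1]]]}}

```text
time: 13.55
eef_pos: [0.6266, -0.1458, 0.0144]
tcp_rot: [0.995, 0.102, 0.003, 0.002]
contact_force: [-0.2, -0.1, -0.5]
opening: 0.665
```

```bash
python3 - <<'E'
from h import *
toolmove((.624,-.1455,.0144),12);print(ctrl.get_state()['contact_force'])
E
```

```text
t13.55 pos [ 0.6266 -0.1458  0.0144] yaw 11.7 rotvec [ 0.31 -0.28 -0.26] | shift now [-0.0025 -0.0008  0.    ] | shift after turn [-0.0025 -0.0008  0.    ] q6 0.98
[-0.22261999 -0.14197845 -0.45531216]
```

>>> {"api": "apply_moves", "payload": {"moves": [[[-0.002, 0, 0, 0, 0, 0, 1], [0, 0, 0, 0, 0, 0, -1], [0, 0, 0, 0, 0, 0, -1], [0, 0, 0, 0, 0, 0, -1], [0, 0, 0, 0, 0, 0, -1], [0, 0, -0.02, 0, 0, 0, -1], [0, 0, -0.045, 0, 0, 0, -1], [0, 0, -0.045, 0, 0, 0, -1], [0, 0, -0.045, 0, 0, 0, -1], [0, 0, -0.04, 0, 0, 0, -1], [0, 0, 0, 0, 0, 0, -1]]]}}

```text
time: 14.65
eef_pos: [0.6236, -0.1456, 0.2183]
tcp_rot: [0.995, 0.102, 0.003, 0.003]
contact_force: [-0.0, 0.2, 1.5]
opening: 1.001
```

```bash
python3 - <<'E'
from h import *
snap('wrist','wrist7');snap('top','top7')
toolmove((.452,-.211,.14),0)
cv2.imwrite('pics/m3.png',np.hstack([cv2.resize(load('wrist7')['im'],(400,300)),cv2.resize(load('top7')['im'][100:400,240:640],(400,300))]))
G=((50,110,30),(80,255,255))
m=mask('wrist7',*G,(0,0,640,480));cs,_=cv2.findContours(m,0,2);print([(cv2.boundingRect(c),cv2.contourArea(c)) for c in cs if cv2.contourArea(c)>80])
E
```

```text
t14.75 pos [ 0.6209 -0.1446  0.2119] yaw 11.7 rotvec [ 0.05  0.11 11.72] | shift now [-0.1787  0.0307  0.0722] | shift after turn [-0.1689  0.0664  0.0719] q6 0.98
[((277, 159, 83, 85), 5324.5)]
```

View pics/m3.png

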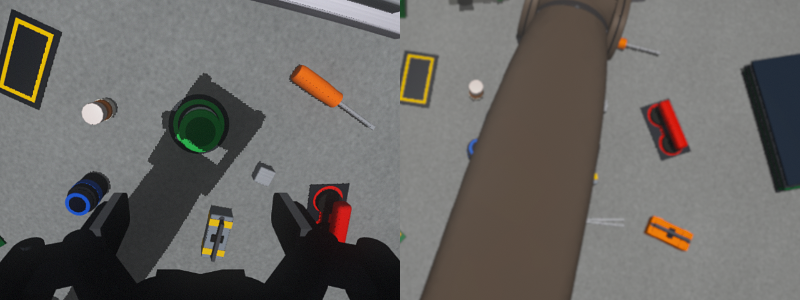

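```bash
python3 - <<'E'
from h import *
print('pred coaster',proj('wrist7',[[.623,-.1455,0]]),'pred lid ctr',proj('wrist7',[[.623,-.1455,.042]]))
im=load('wrist7')['im'].copy()
t=np.linspace(0,2*np.pi,60)
for (r,z,c) in((.038,0,(255,255,255)),(.029,.042,(0,0,255)),(.045,0,(255,0,255))):
    P=np.c_[.623+r*np.cos(t),-.1455+r*np.sin(t),z+0*t]
    big=(proj('wrist7',P)-[230,110])*3.3
    if c==(255,255,255): o=cv2.resize(im[110:290,230:410],None,fx=3.3,fy=3.3)
    cv2.polylines(o,[big.astype(int)],True,c,1)
cv2.imwrite('pics/c7.png',o)
Y=((18,110,40),(35,255,255))
for n,roi in(('wrist7',(310,340,385,425)),('top0',(405,235,445,290)),('wrist5',(260,260,320,345)),('wrist4',(90,155,160,265))):
    for z in (.026,): print('head',n,rect(n,mask(n,*Y,roi),z))
E
```

```text
pred coaster [[318.30167856 198.80006883]] pred lid ctr [[318.39430247 209.40875506]]
head wrist7 (array([ 456.7, -208.2]), array([78.7, 41.1]), 0.9, array([345.2, 377.2]), array([ 455. , -207.7]))
head top0 (array([ 453. , -208.6]), array([68.6, 40.3]), 0.7, array([424.8, 263.2]), array([ 452.4, -208.2]))
head wrist5 (array([ 453.8, -210. ]), array([72.3, 37. ]), 0.6, array([295. , 300.5]), array([ 453.4, -209.6]))
head wrist4 (array([ 454.7, -214.7]), array([74.2, 47.5]), 0.9, array([124.4, 213.8]), array([ 455.4, -217.1]))
```

View pics/c7.png

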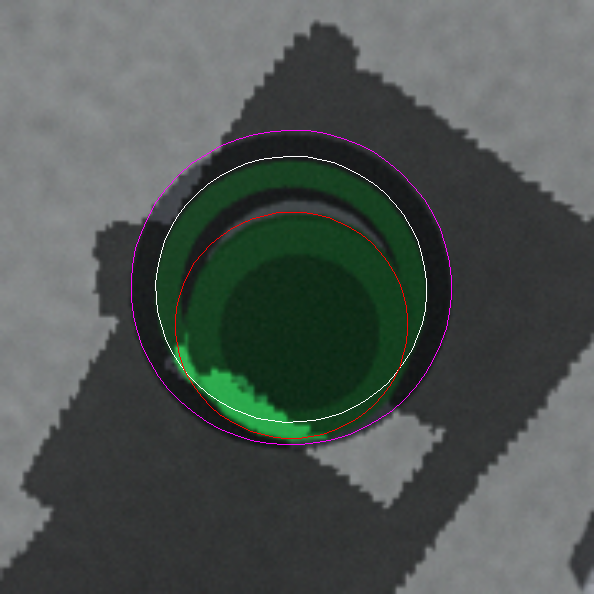

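>>> {"api": "apply_moves", "payload": {"moves": [[[0, 0, 0, 0, 0, 5.5, -1], [0, 0, 0, 0, 0, 5.5, -1], [-0.04, 0.016, 0.005, 0, 0, 0, -1], [-0.04, 0.016, 0.01, 0, 0, 0, -1], [-0.04, 0.016, 0.02, 0, 0, 0, -1], [-0.04, 0.016, 0.03, 0, 0, 0, -1], [0, 0, 0, 0, 0, 0, -1]]]}}

```text
time: 15.45
eef_pos: [0.4507, -0.2037, 0.1309]
tcp_rot: [1.0, 0.004, -0.013, -0.007]
contact_force: [-0.4, 0.8, -0.5]
opening: 0.997
```

```bash
python3 - <<'E'
from h import *
snap('wrist','wrist8');toolmove((.4535,-.209,.07),0.7)
Y=((18,110,40),(35,255,255))
m=mask('wrist8',*Y,(150,50,500,440));print(rect('wrist8',m,.026))
cv2.imwrite('pics/c8.png',load('wrist8')['im'])
E
```

```text
t15.50 pos [ 0.4537 -0.2045  0.1334] yaw 0.5 rotvec [-0.63  1.24 -0.23] | shift now [0.0011 0.0052 0.0633] | shift after turn [-0.0003  0.0045  0.0634] q6 0.94
(array([ 452.2, -209.7]), array([68.1, 36.8]), 0.7, array([331.1, 222.2]), array([ 454.6, -209.6]))
```

View pics/c8.png

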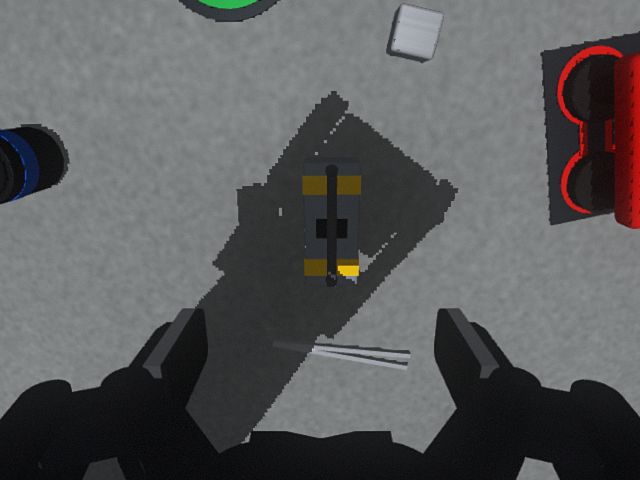

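The head (block centre about (331,222), yellow bands, dark blade) is directly below, between the fingers.

>>> {"api": "apply_moves", "payload": {"moves": [[[0.001, 0.0055, 0.02, -0.6, 1.2, 0, -1], [0, 0, 0.03, 0, 0, 0, -1], [0, 0, 0, 0, 0, 0, -1]]]}}

```text
time: 15.8
eef_pos: [0.4566, -0.2103, 0.0823]
tcp_rot: [1.0, 0.004, 0.001, 0.0]
contact_force: [-0.8, -0.0, -0.6]
opening: 1.001
```

```bash
python3 - <<'E'
from h import *
print('blade',at('wrist8',331,166,.04),at('wrist8',331,284,.04),'block far',at('wrist8',331,158,.026))
toolmove((.4535,-.2095,.004),0.7)
E
```

```text
blade [ 0.49414751 -0.20870993  0.04      ] [ 0.41833339 -0.2100365   0.04      ] block far [ 0.49678962 -0.20884049  0.026     ]
t15.80 pos [ 0.4566 -0.2103  0.0823] yaw 0.4 rotvec [ 0.03 -0.16 -0.25] | shift now [-0.0033 -0.0009  0.0783] | shift after turn [-0.0031 -0.0008  0.0783] q6 0.93
```

>>> {"api": "apply_moves", "payload": {"moves": [[[-0.002, -0.001, 0.02, 0, 0, 0, -1], [0, 0, 0.02, 0, 0, 0, -1], [0, 0, 0.018, 0, 0, 0, -1], [0, 0, 0.014, 0, 0, 0, -1], [0, 0, 0.005, 0, 0, 0, -1], [0, 0, 0, 0, 0, 0, -1]]]}}

```text
time: 16.4
eef_pos: [0.4643, -0.2118, 0.0094]
tcp_rot: [1.0, 0.006, 0.006, 0.003]
contact_force: [0.5, 0.1, 0.1]
opening: 1.004
```

```bash
python3 - <<'E'
from h import *
toolmove((.455,-.2095,.004),0.7); print(ctrl.get_state()['contact_force'])
E
```

```text
t16.40 pos [ 0.4643 -0.2118  0.0094] yaw 0.7 rotvec [ 0.38 -0.71  0.01] | shift now [-0.0093 -0.0024  0.0052] | shift after turn [-0.0092 -0.0024  0.0054] q6 0.93
[0.54928294 0.0845173  0.07626849]
```

>>> {"api": "apply_moves", "payload": {"moves": [[[-0.009, -0.002, 0, 0.4, -0.7, 0, -1], [0, 0, 0.004, 0, 0, 0, -1], [0, 0, 0, 0, 0, 0, -1]]]}}

```text
time: 16.7
eef_pos: [0.4563, -0.2107, 0.0074]
tcp_rot: [1.0, 0.006, 0.001, 0.001]
contact_force: [-0.1, -0.5, 0.1]
opening: 1.002
```

```bash
python3 - <<'E'
from h import *
toolmove((.455,-.2095,.004),0.7)
E
```

```text
t16.70 pos [ 0.4563 -0.2107  0.0074] yaw 0.7 rotvec [ 0.09 -0.14  0.04] | shift now [-0.0013 -0.0012  0.0034] | shift after turn [-0.0013 -0.0012  0.0034] q6 0.92
```

>>> {"api": "apply_moves", "payload": {"moves": [[[-0.001, -0.001, 0.003, 0, 0, 0, -1], [0, 0, 0, 0, 0, 0, 1], [0, 0, 0, 0, 0, 0, 1], [0, 0, 0, 0, 0, 0, 1], [0, 0, 0, 0, 0, 0, 1], [0, 0, 0, 0, 0, 0, 1], [0, 0, 0, 0, 0, 0, 1], [0, 0, 0, 0, 0, 0, 1], [0, 0, 0, 0, 0, 0, 1]]], "force": 60}}

```text
time: 17.6
eef_pos: [0.456, -0.2104, 0.0055]
tcp_rot: [1.0, 0.006, 0.002, 0.002]
contact_force: [-0.3, 0.1, 1.0]
opening: 0.407
```

>>> {"api": "apply_moves", "payload": {"moves": [[[0, 0, -0.01, 0, 0, 0, 1], [0, 0, -0.03, 0, 0, 0, 1], [0, 0, -0.045, 0, 0, 0, 1], [0, 0, -0.045, 0, 0, 0, 1], [0, 0, 0, 0, 0, 0, 1]]]}}

```text
time: 18.1
eef_pos: [0.4519, -0.2075, 0.137]
tcp_rot: [1.0, 0.006, -0.002, -0.002]
contact_force: [1.1, -0.2, -2.5]
opening: 0.408
```

```bash
python3 - <<'E'
from h import *
snap('wrist','wrist9');toolmove((.664,.1137,.15),-13.7);print(ctrl.get_state()['contact_force'])
cv2.imwrite('pics/c9.png',load('wrist9')['im'])
E
```

```text
t18.15 pos [ 0.4501 -0.2062  0.1337] yaw 0.7 rotvec [-0.37  0.61 14.4 ] | shift now [ 0.2177 -0.3174 -0.016 ] | shift after turn [ 0.1321 -0.3615 -0.0163] q6 0.92
[-0.93703497  0.04439996 -3.26329575]
```

View pics/c9.png

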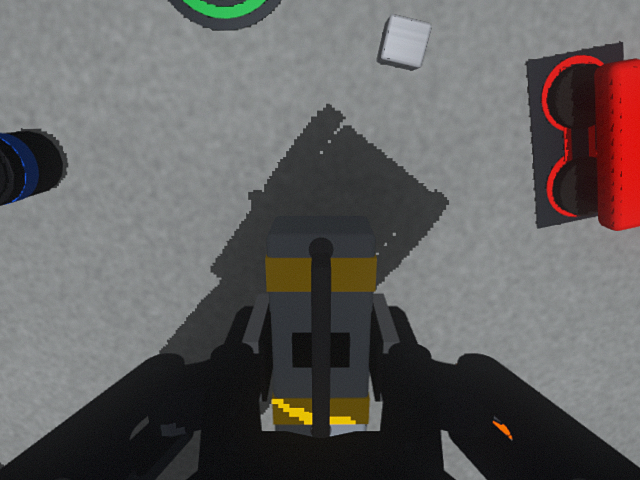

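Head held squarely (block top 265–375 px wide, centred at about 321). Moving to the yellow outline.

>>> {"api": "apply_moves", "payload": {"moves": [[[0, 0, -0.01, -0.3, 0.6, 7.2, 1], [0, 0, -0.005, 0, 0, 7.2, 1], [0.0155, -0.043, -0.002, 0, 0, 0, 1], [0.0155, -0.043, -0.002, 0, 0, 0, 1], [0.0155, -0.043, 0, 0, 0, 0, 1], [0.0155, -0.043, 0, 0, 0, 0, 1], [0.0155, -0.043, 0, 0, 0, 0, 1], [0.0155, -0.043, 0, 0, 0, 0, 1], [0.0155, -0.043, 0, 0, 0, 0, 1], [0.0155, -0.043, 0, 0, 0, 0, 1], [0, 0, 0, 0, 0, 0, 1]]]}}

```text
time: 19.25
eef_pos: [0.6462, 0.1105, 0.1241]
tcp_rot: [0.991, -0.128, -0.022, -0.003]
contact_force: [0.5, -0.7, -3.7]
opening: 0.406
```

```bash
python3 - <<'E'
from h import *
d=load('wrist9')
T=R.from_quat(ctrl.get_state()['tcp_rot'])
# block far top edge in tool frame at wrist9 (tcp ~ [.4501,-.2062,.1337], yaw .7)
p=at('wrist9',321,233,.1337+.0205);print('far edge tool x',p[0]-.4501, 'y',p[1]+.2062)
toolmove((.664,.1137,.06),-13.7)
E
```

```text
far edge tool x 0.04013799825284575 y -0.0014307218271063515
t19.25 pos [0.6462 0.1105 0.1241] yaw -14.8 rotvec [-0.07  2.59 -1.06] | shift now [ 0.0193 -0.0076  0.0633] | shift after turn [ 0.0166 -0.0073  0.0641] q6 1.83
```

>>> {"api": "apply_moves", "payload": {"moves": [[[0.018, -0.007, 0.02, 0, 2.6, -1, 1], [0, 0, 0.03, 0, 0, 0, 1], [0, 0, 0, 0, 0, 0, 1]]]}}

```text
time: 19.55
eef_pos: [0.6598, 0.1148, 0.0634]
tcp_rot: [0.993, -0.117, -0.006, 0.001]
contact_force: [-1.2, -0.5, -3.7]
opening: 0.408
```

```bash
python3 - <<'E'
from h import *
toolmove((.6655,.1133,.006),-13.7)
E
```

```text
t19.55 pos [0.6598 0.1148 0.0634] yaw -13.5 rotvec [0.19 0.68 0.21] | shift now [ 0.0065 -0.0001  0.0573] | shift after turn [0.0059 0.0001 0.0574] q6 1.83
```

>>> {"api": "apply_moves", "payload": {"moves": [[[0.0065, 0, 0.015, 0.2, 0.7, 0.2, 1], [0, 0, 0.015, 0, 0, 0, 1], [0, 0, 0.008, 0, 0, 0, 1], [0, 0, 0, 0, 0, 0, 1]]]}}

```text
time: 19.95
eef_pos: [0.6622, 0.112, 0.0206]
tcp_rot: [0.993, -0.12, -0.004, 0.001]
contact_force: [-0.3, -0.9, -3.9]
opening: 0.402
```

```bash
python3 - <<'E'
from h import *
toolmove((.6655,.1133,.006),-13.7)
E
```

```text
t19.95 pos [0.6622 0.112  0.0206] yaw -13.8 rotvec [ 0.13  0.49 -0.07] | shift now [ 0.0031 -0.0021  0.0146] | shift after turn [ 0.0029 -0.002   0.0146] q6 1.83
```

>>> {"api": "apply_moves", "payload": {"moves": [[[0.003, -0.002, 0.006, 0.1, 0.5, 0, 1], [0, 0, 0.004, 0, 0, 0, 1], [0, 0, 0, 0, 0, 0, 1]]]}}

```text
time: 20.25
eef_pos: [0.6668, 0.1131, 0.0119]
tcp_rot: [0.993, -0.12, 0.002, 0.0]
contact_force: [0.3, -0.0, -2.6]
opening: 0.406
```

```bash
python3 - <<'E'
from h import *
toolmove((.6655,.1133,.006),-13.7); print(ctrl.get_state()['contact_force'])
E
```

```text
t20.25 pos [0.6668 0.1131 0.0119] yaw -13.8 rotvec [-0.02 -0.2  -0.09] | shift now [-0.0013  0.0002  0.0059] | shift after turn [-0.0013  0.0002  0.0059] q6 1.83
[ 0.34466695 -0.01318439 -2.63491181]
```

>>> {"api": "apply_moves", "payload": {"moves": [[[-0.001, 0, 0.004, 0, 0, 0, 1], [0, 0, 0.002, 0, 0, 0, 1], [0, 0, 0.001, 0, 0, 0, 1], [0, 0, 0, 0, 0, 0, 1]]]}}

```text
time: 20.65
eef_pos: [0.667, 0.1136, 0.0061]
tcp_rot: [0.993, -0.12, 0.003, -0.0]
contact_force: [-0.3, -0.3, -2.7]
opening: 0.406
```

```bash
python3 - <<'E'
from h import *
toolmove((.6655,.1133,.0055),-13.7); print(ctrl.get_state()['contact_force'])
E
```

```text
t20.65 pos [0.667  0.1136 0.0061] yaw -13.8 rotvec [-0.06 -0.36 -0.07] | shift now [-0.0014  0.0006  0.0006] | shift after turn [-0.0014  0.0006  0.0006] q6 1.83
[-0.31369249 -0.28686234 -2.67309417]
```

Touch down, release, and retreat to look.

>>> {"api": "apply_moves", "payload": {"moves": [[[-0.001, 0, 0.001, 0, -0.3, 0, 1], [0, 0, 0.0005, 0, 0, 0, 1], [0, 0, 0, 0, 0, 0, -1], [0, 0, 0, 0, 0, 0, -1], [0, 0, 0, 0, 0, 0, -1], [0, 0, 0, 0, 0, 0, -1], [0, 0, 0, 0, 0, 0, -1], [0, 0, -0.02, 0, 0, 0, -1], [0, 0, -0.045, 0, 0, 0, -1], [0, 0, -0.045, 0, 0, 0, -1], [0, 0, -0.045, 0, 0, 0, -1], [0, 0, -0.04, 0, 0, 0, -1]]]}}

```text
time: 21.85
eef_pos: [0.6628, 0.1134, 0.1997]
tcp_rot: [0.993, -0.12, -0.006, 0.0]
contact_force: [1.0, 0.1, 0.5]
opening: 0.998
```

```bash
python3 - <<'E'
from h import *
toolmove((.491,0,.15),0)
snap('wrist','wrist10');n='wrist10';im=load(n)['im']
a=np.radians(-13.7);Rz=np.array([[np.cos(a),-np.sin(a)],[np.sin(a),np.cos(a)]]);ctr=(.664,.1137)
c0=proj(n,[[*ctr,0]])[0].round().astype(int)-[90,90];S=3.2
o=cv2.resize(im[c0[1]:c0[1]+180,c0[0]:c0[0]+180],None,fx=S,fy=S)
for hx,hy,z,c in((.051,.028,0,(255,255,255)),(.042,.018,.026,(0,0,255)),(.036,.003,.04,(255,0,255))):
    P=[np.r_[Rz@np.array(q)+ctr,z] for q in((hx,hy),(hx,-hy),(-hx,-hy),(-hx,hy))]
    cv2.polylines(o,[((proj(n,P)-c0)*S).astype(int)],True,c,1)
cv2.imwrite('pics/c10.png',np.hstack([o,cv2.resize(im,None,fx=.3,fy=o.shape[0]/480)]))
Y=((18,110,40),(35,255,255))
E
```

```text
t21.85 pos [0.6628 0.1134 0.1997] yaw -13.8 rotvec [  0.04   0.65 -13.79] | shift now [-0.1393  0.1509  0.0515] | shift after turn [-0.1718  0.1134  0.0497] q6 1.83
```

View pics/c10.png

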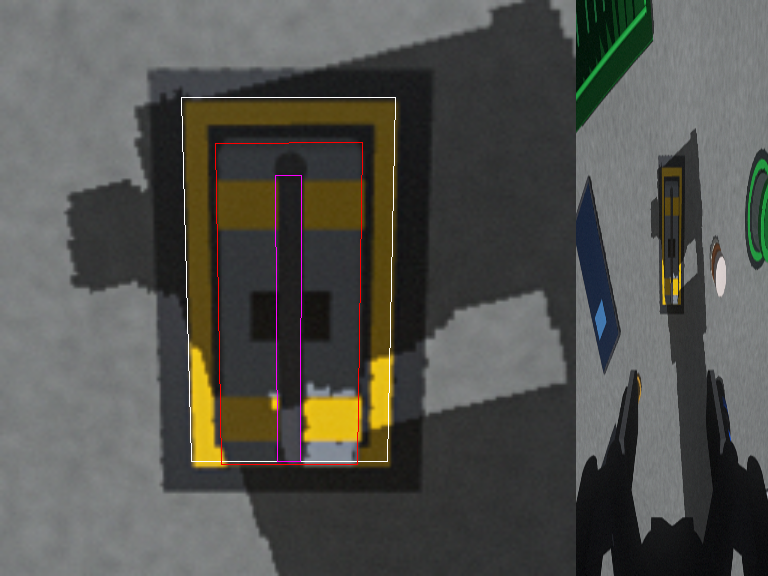

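Head predicted outlines (red block, magenta blade, white rectangle) coincide with the picture to about 1 mm. Next, the camera.

```bash
python3 - <<'E'
from h import *
def ringmask(n,roi):
    m=mask(n,(100,130,70),(125,255,255),roi);return m
for n,roi in(('wrist7',(95,300,150,350)),('wrist6',(365,355,430,420)),('top0',(303,235,333,260)),('side0',(312,230,340,248)),('wrist3',(0,50,42,130))):
    print(n,circ(n,ringmask(n,roi),.062))
a=[(n,*circ(n,ringmask(n,roi),.062)[-1]) for n,roi in(('wrist7',(95,300,150,350)),('top0',(303,235,333,260)),('side0',(312,230,340,248)))]
print(tri(a))
E
```

```text
wrist7 (array([494.2,  -0.6]), 'd', np.float64(37.0), 'px', array([122.9, 324. ]))
wrist6 (array([502.1,   5.6]), 'd', np.float64(52.7), 'px', array([394.2, 379. ]))
top0 (array([493.3,  -1.1]), 'd', np.float64(34.9), 'px', array([317.7, 247.8]))
side0 (array([492.1,   0.7]), 'd', np.float64(32.0), 'px', array([325.8, 240. ]))
wrist3 (array([496.2,  -9.2]), 'd', np.float64(44.0), 'px', array([32.8, 92.4]))
[ 0.49335715 -0.00051651  0.0605622 ]
```

>>> {"api": "apply_moves", "payload": {"moves": [[[0, 0, 0, 0, 0.6, -6.9, -1], [0, 0, 0, 0, 0, -6.9, -1], [-0.043, 0.028, 0, 0, 0, 0, -1], [-0.043, 0.028, 0, 0, 0, 0, -1], [-0.043, 0.028, 0, 0, 0, 0, -1], [-0.043, 0.028, 0, 0, 0, 0, -1], [0, 0, 0, 0, 0, 0, -1]]]}}

```text
time: 22.6
eef_pos: [0.4968, 0.0006, 0.2065]
tcp_rot: [1.0, 0.007, 0.01, 0.0]
contact_force: [0.4, 0.3, 0.5]
opening: 0.999
```

```bash
python3 - <<'E'
from h import *
snap('wrist','wrist11');toolmove((.491,0,.15),0)
m=mask('wrist11',(100,130,40),(125,255,255),(150,50,500,400));cs,_=cv2.findContours(m,0,2);print([(cv2.boundingRect(c),cv2.contourArea(c)) for c in cs if cv2.contourArea(c)>60])
c=max(cs,key=cv2.contourArea);k=np.zeros_like(m);cv2.drawContours(k,[c],-1,255,-1);print(circ('wrist11',k,.062))
cv2.imwrite('pics/c11.png',load('wrist11')['im'])
E
```

```text
t22.65 pos [0.4993 0.001  0.2077] yaw 0.8 rotvec [ 0.05 -1.35  0.82] | shift now [-0.0097  0.0009  0.0575] | shift after turn [-0.0083  0.001   0.0577] q6 1.35
[((298, 204, 47, 45), 1574.0), ((294, 190, 54, 27), 114.0)]
(array([493. ,  -0.9]), 'd', np.float64(34.8), 'px', array([321.3, 225.9]))
```

View pics/c11.png

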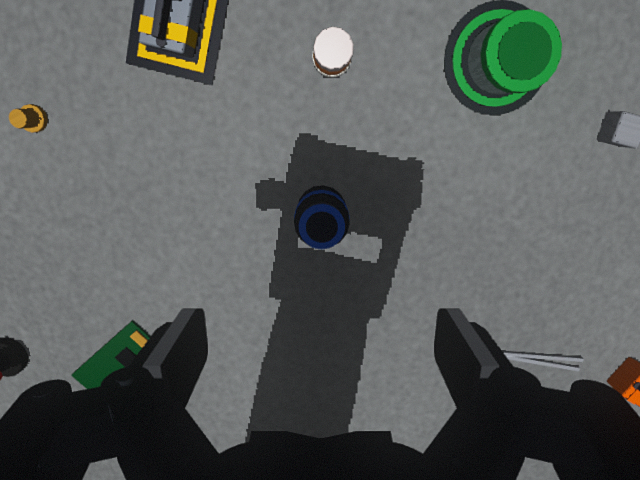

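The camera's lens ring is at (321,226), at world (0.493, −0.001) with its top at about 61 mm. Jar and tub stand as expected.

>>> {"api": "apply_moves", "payload": {"moves": [[[-0.007, 0.001, 0.03, 0, -1.3, 0, -1], [0, 0, 0.04, 0, 0, 0, -1], [0, 0, 0.03, 0, 0, 0, -1], [0, 0, 0, 0, 0, 0, -1]]]}}

```text
time: 23.05
eef_pos: [0.4996, -0.0003, 0.1097]
tcp_rot: [1.0, 0.007, 0.007, 0.001]
contact_force: [0.2, 0.3, -0.2]
opening: 1.001
```

```bash
python3 - <<'E'
from h import *
toolmove((.493,-.001,.012),0.5)
E
```

```text
t23.05 pos [ 4.996e-01 -3.000e-04  1.097e-01] yaw 0.8 rotvec [ 0.17 -0.82  0.31] | shift now [-0.008   0.0003  0.0976] | shift after turn [-0.0066  0.0007  0.0977] q6 1.35
```

>>> {"api": "apply_moves", "payload": {"moves": [[[-0.009, 0.0005, 0.01, 0.2, -0.8, 0, -1], [0, 0, 0.015, 0, 0, 0, -1], [-0.001, 0, 0.015, 0, 0, 0, -1], [0, 0, 0, 0, 0, 0, -1]]]}}

```text
time: 23.45
eef_pos: [0.4944, -0.0007, 0.0732]
tcp_rot: [1.0, 0.008, 0.004, 0.0]
contact_force: [0.2, 1.6, -0.2]
opening: 1.0
```

```bash
python3 - <<'E'
from h import *
toolmove((.493,-.001,.012),0.5)
E
```

```text
t23.45 pos [ 0.4944 -0.0007  0.0732] yaw 0.9 rotvec [ 0.04 -0.41  0.45] | shift now [-0.0018  0.0002  0.0611] | shift after turn [-0.0014  0.0003  0.0612] q6 1.35
```

>>> {"api": "apply_moves", "payload": {"moves": [[[-0.003, 0, 0.015, 0, -0.4, 0, -1], [-0.001, 0, 0.015, 0, 0, 0, -1], [-0.001, 0, 0.015, 0, 0, 0, -1], [-0.001, 0, 0.014, 0, 0, 0, -1], [0, 0, 0.002, 0, 0, 0, -1], [0, 0, 0, 0, 0, 0, 1], [0, 0, 0, 0, 0, 0, 1], [0, 0, 0, 0, 0, 0, 1], [0, 0, 0, 0, 0, 0, 1], [0, 0, 0, 0, 0, 0, 1], [0, 0, 0, 0, 0, 0, 1], [0, 0, 0, 0, 0, 0, 1]]], "force": 35}}

```text
time: 24.65
eef_pos: [0.4951, -0.0016, 0.017]
tcp_rot: [1.0, 0.009, 0.007, 0.002]
contact_force: [-1.0, 0.3, -2.4]
opening: 0.512
```

>>> {"api": "apply_moves", "payload": {"moves": [[[0, 0, -0.01, 0, 0, 0, 1], [0, 0, -0.025, 0, 0, 0, 1], [0, 0, -0.035, 0, 0, 0, 1], [0, 0, -0.035, 0, 0, 0, 1], [0, 0, 0, 0, 0, 0, 1]]]}}

```text
time: 25.15
eef_pos: [0.4921, -0.0011, 0.126]
tcp_rot: [1.0, 0.009, 0.005, 0.001]
contact_force: [-0.1, -0.5, -0.9]
opening: 0.501
```

```bash
python3 - <<'E'
from h import *
toolmove((.502,.358,.12),0.8);print(ctrl.get_state()['contact_force'])
E
```

```text
t25.15 pos [ 0.4921 -0.0011  0.126 ] yaw 1.0 rotvec [ 0.17 -0.53  0.21] | shift now [ 0.0162 -0.3588  0.0051] | shift after turn [ 0.0149 -0.3589  0.006 ] q6 1.35
[-0.06529028 -0.49001338 -0.94275678]
```

>>> {"api": "apply_moves", "payload": {"moves": [[[0.002, -0.04, 0, 0, 0, 0, 1], [0.002, -0.04, 0, 0, 0, 0, 1], [0.002, -0.04, 0, 0, 0, 0, 1], [0.002, -0.04, 0, 0, 0, 0, 1], [0.002, -0.04, 0, 0, 0, 0, 1], [0, 0, 0, 0, 0, 0, 1]]]}}

```text
time: 25.75
eef_pos: [0.4981, 0.2041, 0.1243]
tcp_rot: [1.0, 0.006, 0.005, 0.002]
contact_force: [0.5, 0.4, -1.9]
opening: 0.505
```

```bash
python3 - <<'E'
from h import *
s=ctrl.get_state()
snap('wrist','wrist12');toolmove((.502,.358,.12),0.8);n='wrist12'
m=mask(n,(100,130,40),(125,255,255),(0,0,640,480));cs,_=cv2.findContours(m,0,2);print([(cv2.boundingRect(c),cv2.contourArea(c)) for c in cs if cv2.contourArea(c)>60])
z=s['eef_pos'][2]-.016+.062
for c in cs:
    if cv2.contourArea(c)>300:
        k=np.zeros_like(m);cv2.drawContours(k,[c],-1,255,-1);print('z0',circ(n,k,0),'held',circ(n,k,z))
cv2.imwrite('pics/c12.png',load(n)['im'])
E
```

```text
t25.80 pos [0.4978 0.2023 0.1239] yaw 0.6 rotvec [ 0.32 -0.51 -0.19] | shift now [ 0.0058 -0.1557  0.0031] | shift after turn [ 0.0064 -0.1556  0.0039] q6 1.76
[((262, 335, 119, 102), 9370.0), ((258, 275, 126, 64), 1700.5), ((59, 178, 84, 83), 5362.5), ((61, 0, 114, 48), 3161.0)]
z0 (array([362.7, 201. ]), 'd', np.float64(97.5), 'px', array([320.9, 385.8])) held (array([497. , 203.7]), 'd', np.float64(35.4), 'px', array([320.9, 385.8]))
z0 (array([414.3, 202.1]), 'd', np.float64(94.5), 'px', array([320.7, 335.4])) held (array([515.8, 204.1]), 'd', np.float64(34.3), 'px', array([320.7, 335.4]))
z0 (array([501.2, 358.5]), 'd', np.float64(60.9), 'px', array([100.6, 219.1])) held (array([547.3, 261. ]), 'd', np.float64(22.1), 'px', array([100.6, 219.1]))
z0 (array([639.2, 329.8]), 'd', np.float64(69.2), 'px', array([115.2,  -6.1])) held (array([597.5, 250.5]), 'd', np.float64(25.1), 'px', array([115.2,  -6.1]))
```

View pics/c12.png

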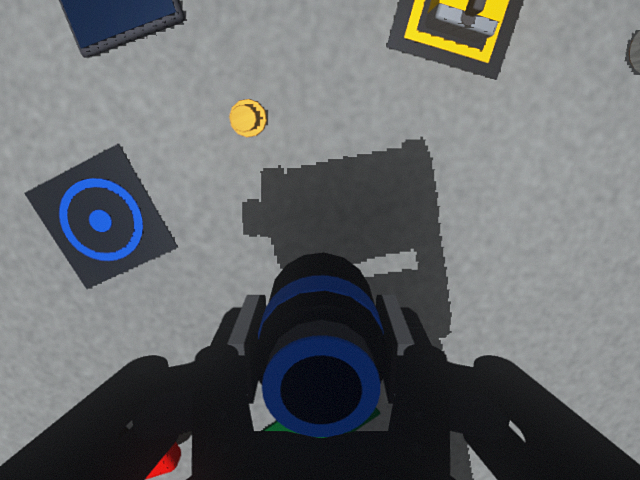

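Camera held upright (lens ring (321,386), diameter 35 mm as expected); pad ring at (101,219), at world (0.502, 0.358).

>>> {"api": "apply_moves", "payload": {"moves": [[[0.001, -0.038, 0, 0, 0, 0, 1], [0.001, -0.038, 0, 0, 0, 0, 1], [0.001, -0.038, 0, 0, 0, 0, 1], [0.001, -0.038, 0, 0, 0, 0, 1], [0, 0, 0.025, 0, 0, 0, 1], [0, 0, 0.025, 0, 0, 0, 1], [0, 0, 0, 0, 0, 0, 1]]]}}

```text
time: 26.5
eef_pos: [0.5004, 0.3514, 0.0668]
tcp_rot: [1.0, 0.002, 0.002, 0.006]
contact_force: [0.2, -0.5, -2.9]
opening: 0.503
```

```bash
python3 - <<'E'
from h import *
toolmove((.5035,.358,.017),0.8)
E
```

```text
t26.50 pos [0.5004 0.3514 0.0668] yaw 0.2 rotvec [ 0.68 -0.18 -0.57] | shift now [ 0.0029 -0.0071  0.0497] | shift after turn [ 0.0032 -0.0065  0.0498] q6 2.03
```

>>> {"api": "apply_moves", "payload": {"moves": [[[0.003, -0.007, 0.015, 0.6, 0, 0, 1], [0, 0, 0.013, 0, 0, 0, 1], [0, 0, 0.01, 0, 0, 0, 1], [0, 0, 0, 0, 0, 0, 1]]]}}

```text
time: 26.9
eef_pos: [0.5048, 0.3546, 0.0281]
tcp_rot: [1.0, 0.0, 0.001, 0.002]
contact_force: [0.1, -0.2, -1.7]
opening: 0.507
```

```bash
python3 - <<'E'
from h import *
toolmove((.5035,.358,.017),0.8)
E
```

```text
t26.90 pos [0.5048 0.3546 0.0281] yaw 0.0 rotvec [ 0.18 -0.13 -0.79] | shift now [-0.0013 -0.0035  0.0111] | shift after turn [-0.0013 -0.0034  0.0111] q6 2.02
```

>>> {"api": "apply_moves", "payload": {"moves": [[[-0.001, -0.003, 0.004, 0.2, 0, 0, 1], [0, 0, 0.003, 0, 0, 0, 1], [0, 0, 0.002, 0, 0, 0, 1], [0, 0, 0, 0, 0, 0, 1]]]}}

```text
time: 27.3
eef_pos: [0.5051, 0.3577, 0.0206]
tcp_rot: [1.0, -0.0, 0.003, -0.001]
contact_force: [0.4, 0.3, -1.9]
opening: 0.506
```

```bash
python3 - <<'E'
from h import *
toolmove((.5035,.358,.016),0.8); print(ctrl.get_state()['contact_force'])
E
```

```text
t27.30 pos [0.5051 0.3577 0.0206] yaw -0.0 rotvec [-0.09 -0.3  -0.83] | shift now [-0.0017 -0.0003  0.0046] | shift after turn [-0.0016 -0.0003  0.0046] q6 2.02
[ 0.39349799  0.28615688 -1.91285807]
```

>>> {"api": "apply_moves", "payload": {"moves": [[[-0.0015, 0, 0.0015, 0, 0, 0, 1], [0, 0, 0.001, 0, 0, 0, 1], [0, 0, 0.001, 0, 0, 0, 1], [0, 0, 0, 0, 0, 0, 1]]]}}

```text
time: 27.7
eef_pos: [0.504, 0.3582, 0.0178]
tcp_rot: [1.0, -0.0, 0.003, -0.001]
contact_force: [0.7, -0.1, -2.2]
opening: 0.504
```

```bash
python3 - <<'E'
from h import *
toolmove((.5035,.358,.016),0.8); print(ctrl.get_state()['contact_force'])
E
```

```text
t27.70 pos [0.504  0.3582 0.0178] yaw -0.0 rotvec [-0.13 -0.39 -0.8 ] | shift now [-0.0005  0.0002  0.0018] | shift after turn [-0.0005  0.0002  0.0018] q6 2.03
[ 0.70280244 -0.13665954 -2.21191006]
```

>>> {"api": "apply_moves", "payload": {"moves": [[[0, 0, 0.001, 0, 0, 0, 1], [0, 0, 0.0008, 0, 0, 0, 1], [0, 0, 0, 0, 0, 0, 1]]]}}

```text
time: 28.0
eef_pos: [0.5043, 0.3584, 0.0168]
tcp_rot: [1.0, 0.0, 0.004, -0.001]
contact_force: [-0.1, -0.3, -1.4]
opening: 0.507
```

```bash
python3 - <<'E'
from h import *
toolmove((.5035,.358,.016),0.8); print(ctrl.get_state()['contact_force'])
E
```

```text
t28.00 pos [0.5043 0.3584 0.0168] yaw 0.0 rotvec [-0.14 -0.41 -0.8 ] | shift now [-0.0008  0.0004  0.0008] | shift after turn [-0.0008  0.0004  0.0008] q6 2.03
[-0.13441644 -0.31729765 -1.43358048]
```

>>> {"api": "apply_moves", "payload": {"moves": [[[-0.0005, 0, 0.0008, 0, 0, 0, 1], [0, 0, 0.0005, 0, 0, 0, 1]]]}}

```text
time: 28.2
eef_pos: [0.5044, 0.3585, 0.0167]
tcp_rot: [1.0, 0.0, 0.004, -0.001]
contact_force: [-2.2, -1.4, 2.7]
opening: 0.505
```

>>> {"api": "apply_moves", "payload": {"moves": [[[0, 0, 0, 0, 0, 0, 0.1], [0, 0, 0, 0, 0, 0, -0.5], [0, 0, 0, 0, 0, 0, -1], [0, 0, 0, 0, 0, 0, -1], [0, 0, 0, 0, 0, 0, -1], [0, 0, 0, 0, 0, 0, -1], [0, 0, -0.02, 0, 0, 0, -1], [0, 0, -0.04, 0, 0, 0, -1], [0, 0, -0.045, 0, 0, 0, -1], [0, 0, -0.045, 0, 0, 0, -1], [0, 0, -0.04, 0, 0, 0, -1], [0, 0, 0, 0, 0, 0, -1]]]}}

```text
time: 29.4
eef_pos: [0.5021, 0.3576, 0.211]
tcp_rot: [1.0, -0.0, 0.003, -0.001]
contact_force: [0.8, 0.9, 0.4]
opening: 0.999
```

```bash
python3 - <<'E'
from h import *
for c in('wrist','top','side'): snap(c,c+'13')
n='wrist13';im=load(n)['im']; toolmove((.5035,.358,.2),0)
ctr=(.502,.358);t=np.linspace(0,2*np.pi,60);c0=proj(n,[[*ctr,0]])[0].round().astype(int)-[70,70]
o=cv2.resize(im[c0[1]:c0[1]+140,c0[0]:c0[0]+140],(300,300));S=300/140
for r,z,c in((.03,0,(255,255,255)),(.017,.062,(0,0,255)),(.022,.05,(0,255,255))):
    cv2.polylines(o,[((proj(n,np.c_[ctr[0]+r*np.cos(t),ctr[1]+r*np.sin(t),z+0*t])-c0)*S).astype(int)],True,c,1)
a=load('top13')['im'];b=load('side13')['im']
cv2.imwrite('pics/m13.png',np.vstack([np.hstack([o,cv2.resize(a,(400,300))[:, :400]]),np.hstack([cv2.resize(b,(400,300)),cv2.resize(a[120:345,340:640],(300,300))])]))
for nn,roi in(('top13',(355,160,410,212)),): print('tub+coaster',circ(nn,mask(nn,(50,110,50),(80,255,255),roi),0))
E
```

```text
t29.55 pos [0.4984 0.3557 0.2024] yaw -0.0 rotvec [ 0.27  0.44 -0.02] | shift now [ 0.0051 -0.0023  0.0024] | shift after turn [ 0.0051 -0.0023  0.0024] q6 2.03
tub+coaster (array([ 626.2, -147.1]), 'd', np.float64(78.9), 'px', array([382.2, 186.3]))
```

View pics/m13.png

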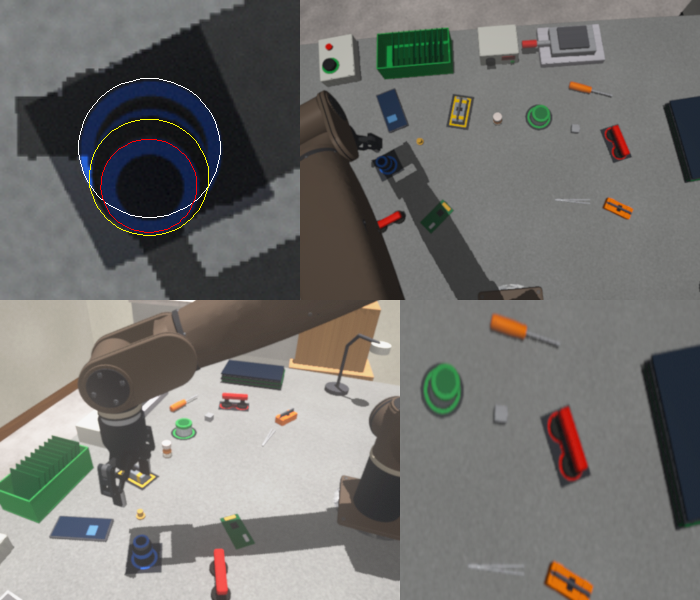

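```bash
python3 - <<'E'
from h import *
print(ctrl.sign_off())
E
```

```text
the job is handed in; nothing more can be done
None
```

All four items are on their places, and I handed the job in at about 29.6 s of robot time. I placed the lifter (the right-hand of the two), then the tub, the head and the camera.

My last checks compared where each item should appear in the wrist picture with where it did:
- **Lifter:** it stands upright, parallel to the red outline and within about 1 mm of its middle.
- **Tub:** it is roughly 1–2 mm off the middle of the green ring.
- **Head:** it lines up with the yellow outline to about 1 mm.
- **Camera:** I lowered it until the bench pushed back with about 3 N, then released it. It stands upright, about 1 mm from the middle of the blue ring.

In the final top and side pictures the phone and the flux jar appear where they were and the jar is standing. I judged that by eye and did not measure it. None of my checks failed. The views disagreed by 1–3 mm in places, about the calibration error.

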